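Fetch the whetstone from behind the containers

TASK

The whetstone lies at the back of the low wooden tray, behind three containers, and I need it on my sharpening board. Stand all three containers in the red side tray, then lay the whetstone on the board, centred between its two stops, lengthwise and the same side up, and then put each container back exactly where it stood before. Keep the containers upright, set everything down without dropping it, and do not disturb the small dressing stone, the mug or the bentwood box.

Things in the scene. Friction and masses are not known exactly. Their poses are not given: they have to be found in the camera images.
- shelf_tray: Low brown wooden tray, fixed to the bench, 186 mm (its x) by 330 mm (its y), floor 8 mm thick, rim 7 mm wide with its top 18 mm above the bench. Origin: centre of its underside, on the bench. Its x points away from the robot: the containers stand at about x = -42 mm, y = -74, 0 and 74 mm; the whetstone lies at about x = +24 mm, along y.
- side_tray: Red lacquered shallow tray, fixed to the bench to the left or the right, 300 mm (its x) by 130 mm (its y), floor 6 mm thick, rim 6 mm wide with its top 16 mm above the bench. Empty at the start; all three containers fit in a row along its x axis, 85 mm apart. Origin: centre of its underside, on the bench.
- stone_board: Pale wooden sharpening board, fixed on the other side of the bench, 290 mm (its x) by 85 mm (its y), 18 mm thick. Two cross stops, 8 mm high and 20 mm wide, lie 204 mm apart (inner faces) along x: the whetstone goes flat between them, its length along the board's x (either way round), centred over the origin. Origin: centre of its underside, on the bench; the bed is at z = 18 mm.
- whetstone: Two-layer sharpening stone, orange on top of grey, 50 mm (its x) by 180 mm (its y) by 26 mm high, about 450 g. At the start it lies at the back of shelf_tray, along the tray's y, with about 10 mm between it and the containers and about 36 mm clear behind it up to the rim. Gripped across its 50 mm width. Origin: centre of its underside; z up.
- amber_jar: Upright cylinder, diameter 56 mm over its whole height (body and lid alike; the lid is fixed on), 112 mm tall, about 260 g. It stands in the front row of shelf_tray, the three containers side by side about 74 mm apart, in any order. Origin: centre of its underside; z up. Best gripped near the top, across any diameter. Brown amber glass with a white label and a black ribbed screw lid.
- white_jar: Upright cylinder, diameter 56 mm over its whole height (body and lid alike; the lid is fixed on), 100 mm tall, about 300 g. It stands in the front row of shelf_tray, the three containers side by side about 74 mm apart, in any order. Origin: centre of its underside; z up. Best gripped near the top, across any diameter. White ceramic with blue bands and a white lid with a blue spot.
- green_tin: Upright cylinder, diameter 56 mm over its whole height (body and lid alike; the lid is fixed on), 106 mm tall, about 240 g. It stands in the front row of shelf_tray, the three containers side by side about 74 mm apart, in any order. Origin: centre of its underside; z up. Best gripped near the top, across any diameter. Dark green tin with a green lid.
- dressing_stone: Bystander, leave alone. Small pale dressing stone 50 by 26 by 22 mm, lying loose in shelf_tray beyond the left (+y) end of the whetstone. Origin: centre of its underside.
- mug: Bystander, leave alone. Blue ceramic mug, 78 mm across the rim, 85 mm high, with a handle at its +y side, loose on the bench in front of shelf_tray. Origin: centre of its underside.
- bentwood_box: Bystander, leave alone. Round lidded box of bent honey-coloured wood, diameter 110 mm, 52 mm high, loose on the bench in front of shelf_tray. Origin: centre of its underside.
Mind the look-alikes: they are no part of the job. Leave any pink or purple look-alike of the amber_jar alone.

How it is judged:
On the way, in this order (a step that is already met when the one before it is completed fails the run):
1. all three containers stand upright in the red side tray, let go (x of amber_jar in the frame of side_tray between -0.118 and 0.118 m and y of amber_jar in the frame of side_tray between -0.034 and 0.034 m and z of amber_jar in the frame of side_tray between 0 and 0.011 m and angle between each of amber_jar, white_jar, green_tin's own z axis and vertical below 0.1 rad and linear speed of each of amber_jar, white_jar, green_tin below 0.02 m/s and angular speed of each of amber_jar, white_jar, green_tin below 0.15 rad/s and contact force between the fingers and amber_jar below 0.05 N and x of white_jar in the frame of side_tray between -0.118 and 0.118 m and y of white_jar in the frame of side_tray between -0.034 and 0.034 m and z of white_jar in the frame of side_tray between 0 and 0.011 m and contact force between the fingers and white_jar below 0.05 N and x of green_tin in the frame of side_tray between -0.118 and 0.118 m and y of green_tin in the frame of side_tray between -0.034 and 0.034 m and z of green_tin in the frame of side_tray between 0 and 0.011 m and contact force between the fingers and green_tin below 0.05 N), for 0.2 s.
2. the whetstone lies on the sharpening board between the stops, let go (horizontal distance between whetstone and stone_board below 0.012 m and angle between the y axis of whetstone and the x axis of stone_board, either way round below 0.12 rad and angle between whetstone's own z axis and vertical below 0.06 rad and z of whetstone in the frame of stone_board between 0.012 and 0.022 m and linear speed of whetstone below 0.02 m/s and angular speed of whetstone below 0.15 rad/s and contact force between the fingers and whetstone below 0.05 N), for 0.2 s.
At the end, for the whole second after the job is handed in: The whetstone lies flat on the sharpening board, same side up, within 12 mm of its centre and 7 degrees of its length; each container stands upright within 15 mm of where it stood at the start; all released and at rest (all of step 2 and distance of each of amber_jar, white_jar, green_tin from where it was at the start of the episode below 0.015 m and angle between each of amber_jar, white_jar, green_tin's own z axis and vertical below 0.1 rad and linear speed of each of amber_jar, white_jar, green_tin below 0.02 m/s and angular speed of each of amber_jar, white_jar, green_tin below 0.15 rad/s and contact force between the fingers and amber_jar below 0.05 N and contact force between the fingers and white_jar below 0.05 N and contact force between the fingers and green_tin below 0.05 N); the robot touches nothing.
It fails at once if a container is tipped by more than 30 degrees (angle between any of amber_jar, white_jar, green_tin's own z axis and vertical above 0.52 rad).
It fails at once if a container or the whetstone is dropped (faster than 0.6 m/s, a fall of about 2 cm, while not in the fingers) ((linear speed of amber_jar above 0.6 m/s and contact force between the fingers and amber_jar below 0.05 N) or (linear speed of white_jar above 0.6 m/s and contact force between the fingers and white_jar below 0.05 N) or (linear speed of green_tin above 0.6 m/s and contact force between the fingers and green_tin below 0.05 N) or (linear speed of whetstone above 0.6 m/s and contact force between the fingers and whetstone below 0.05 N)).
It fails at once if a bystander (dressing stone, mug or bentwood box) is moved by more than 15 mm (distance of any of dressing_stone, mug, bentwood_box from where it was at the start of the episode above 0.015 m).
It also fails if it takes over 131 s, if anything falls off the work surface, if the arm or the gripper's body presses on something with over 40 N, if the wrist force passes 120 N, or if a joint passes its speed limit or range.

ROBOT

A 7-joint arm with a two-finger parallel gripper is mounted at the origin on the work surface. World frame = base frame: x ahead of the robot, y to its left, z up, the work surface at z = 0. Lengths are in m, angles in rad, forces in N, time in s.
With the tool pointing down it reaches from about 0.4 to 0.85 m from the base axis. Payload 10.4 kg.
Tool frame: the origin (TCP) lies on the centre line of the jaws, within the pads' length; the fingertips stand 19 mm ahead of it and the grasp point (between the pads) is the TCP; z points along the fingers, y is the line along which they close (so a half turn about z gives the same grasp; the last joint's range is limited). The gripper opens to 87 mm and grips with 3 to 60 N. Pads are 19 mm wide; open, the fingers measure 117 mm over their backs; the gripper's body (75 mm by 190 mm) begins 51 mm behind the grasp point.
Start: joints at [-0.023, 0.332, -0.065, 1.46, 0.022, 1.35, -0.088], TCP at [0.625, 0, 0.242] pointing down, gripper open.
Joint ranges: [-2.6, 2.6], [-0.5, 2.12], [-1.47, 1.34], [0.16, 2.42], [-1.27, 4.41], [0.06, 2.06], [-2.6, 2.6]. Speed limits (rad/s): [2.22, 2.22, 2.79, 2.79, 3.14, 3.14, 3.14].

INTERFACE

Orientations are given as a unit quaternion [x, y, z, w].
In Python, from bench import bot, imaging, hand_in gives the robot as it stands.
- The arm moves only by the tool carry_out, never from a script. Its argument "deltas" is a list of rows, each an object of numbers: "x", "y", "z": the shift along the world's x, y, z scaled (see below); "rx", "ry", "rz": the turn, a rotation vector about the world's x, y, z scaled (see below); "gripper": the opening, from 0 (shut) to 1 (fully open). In form: [{"x": .., "y": .., "z": .., "rx": .., "ry": .., "rz": .., "gripper": ..}, ...]. A call has 1 to 10 rows; each row is the pose to reach, as a shift and turn from the pose commanded when the call began, turning the shorter way round; what a row does not reach only later rows make up. The controller multiplies each number of a shift by 25 cm and each number of a turn by 180 degrees. A row lasts 1/12 s, in which the tool goes at most 41.7 mm and 7.16 degrees, less where a joint would pass 70% of its speed; a pose out of reach is approached as far as the arm can. A call with a number of a shift or a turn outside -1 to 1 is refused whole. A call with a gripper value outside its range is refused whole. The fingers move at their own pace and stop on an object; "squeeze" is the grip in N (left out, the last holds). Time passes only in rows, so rows that repeat a pose let the fingers close. It gives the time, the measured TCP pose, the force, the opening and the grip force at its end, in the units of the state.
- bot.read_state(): the state, without advancing time (a new reading comes with each control period).
- imaging.capture(name): name is "scene" or "side" or "wrist"; returns a dict with "pixels" (480x640x3 uint8, blue, green, red), "fx", "fy", "cx", "cy" (pixels), "extrinsics" (4x4, takes a point from world to camera coordinates). Camera axes: x right, y up, looking along -z (the intrinsics and any distortion apply to the point x, -y, -z); pixel columns grow to the right and rows downward; lengths in m; the calibration is good to about 2 mm. A picture is of the moment at which its call begins. There is no depth.
- hand_in(): hands the job in; it is judged then, once.
The state is a dict: "time": time; "joints": joint angles; "joint_vel": joint speeds; "joint_torque": joint torques, N m; "ee_pos": TCP position; "tool_rot": TCP orientation; "contact_force": force on the tool from outside, world axes, zero at the start; "torque": the same for the moment, N m; "grip_width": finger opening in m; "gripper_force": force on a finger pad.
Only numpy, scipy, OpenCV 4.12 (cv2) and the standard library are available. Lean on these libraries where they do the work, as an engineer would, in place of code of your own. Each camera call takes 0.05 s, during which the arm holds its last target. There are 200 camera calls.

## Working session

There is one attempt and no reset: what is moved stays moved. The work goes in short steps, Python scripts to look and compute and a tool call to move; the robot and the scene stay as the last step left them, time stands still between calls to the robot, and variables do not carry over. Pictures are saved under pics/ and viewed, at most 17 in all, crops included, and the job is handed in when it is done.

Besides the shell and the picture viewer there is one more tool, called after "Request:" by a JSON object that holds its "method" and its "body", one argument or row to a line. carry_out: Moves the arm, as the interface text tells. Its arguments: {"type":"object","properties":{"deltas":{"type":"array","items":{"type":"object","properties":{"x":{"type":"number","minimum":-1,"maximum":1},"y":{"type":"number","minimum":-1,"maximum":1},"z":{"type":"number","minimum":-1,"maximum":1},"rx":{"type":"number","minimum":-1,"maximum":1},"ry":{"type":"number","minimum":-1,"maximum":1},"rz":{"type":"number","minimum":-1,"maximum":1},"gripper":{"type":"number"}}}},"squeeze":{"type":"number"}},"required":["deltas"]}

```bash
mkdir -p pics; python3 - <<'E'
from bench import bot, imaging
import cv2,numpy as np
s=bot.read_state();print(s['time'],s['ee_pos'],s['tool_rot'],s['grip_width'])
for n in("scene","side","wrist"):
    c=imaging.capture(n);cv2.imwrite(f"pics/{n}0.png",c["pixels"])
    print(n,{k:(np.round(v,3).tolist() if k=="extrinsics" else v) for k,v in c.items() if k!="pixels"})
E
```

```text
0.0 [6.24651568e-01 2.81029464e-06 2.40786691e-01] [ 7.07090785e-01  7.07122442e-01 -5.11573496e-04 -4.60708563e-04] 0.08724665906831766
scene {'fx': 495.1105573320128, 'fy': 495.1105573320128, 'cx': 323.75363719319205, 'cy': 244.36281229784362, 'extrinsics': [[0.69, 0.724, -0.003, -0.375], [-0.544, 0.522, 0.657, 0.25], [0.477, -0.452, 0.754, -1.281], [0.0, 0.0, 0.0, 1.0]]}
side {'fx': 545.2189131556548, 'fy': 545.2189131556548, 'cx': 324.29709640037953, 'cy': 235.37703547893048, 'extrinsics': [[-0.73, -0.683, 0.005, 0.406], [0.516, -0.546, 0.66, -0.292], [-0.448, 0.484, 0.751, -0.77], [0.0, 0.0, 0.0, 1.0]]}
wrist {'fx': 398.63450409280273, 'fy': 398.63450409280273, 'cx': 319.7313844342673, 'cy': 241.5083571382395, 'extrinsics': [[1.0, 0.001, 0.0, -0.626], [-0.001, 0.963, -0.268, 0.033], [-0.0, 0.268, 0.963, -0.388], [0.0, 0.0, 0.0, 1.0]]}
```

View pics/scene0.png

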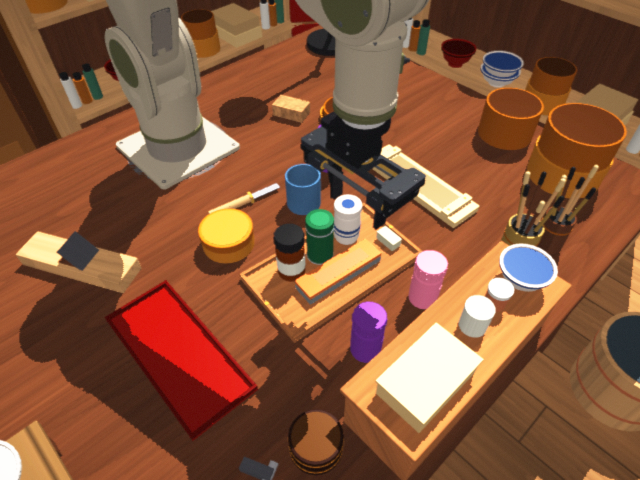

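View pics/side0.png

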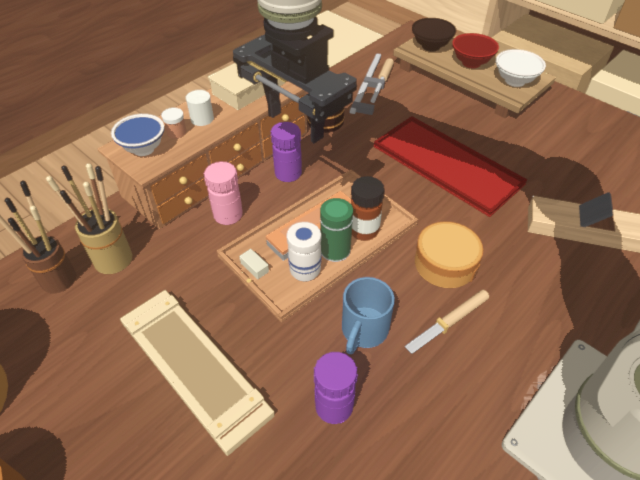

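View pics/wrist0.png

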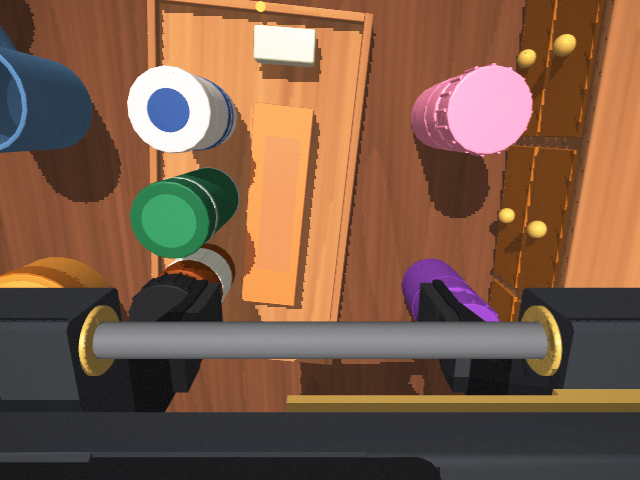

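The scene view shows amber at (290,250), green (320,235), white (347,218), stone (340,270), red tray (180,355), and the board behind the gripper (430,185). The side view shows the board at (195,365) and red tray at (450,160). In the wrist view, white is at (168,108), green at (168,217), and amber at (180,290), half under a finger.

Candidates for the amber jar are the amber at scene (290,250), pink at (428,280), and purple at (368,330) and side (335,388). I choose the brown one with the black lid and white label.

```bash
cat > h.py <<'E'
from bench import bot, imaging, hand_in
import cv2, numpy as np
def cap(n,save=None):
    c=imaging.capture(n)
    if save: cv2.imwrite(f"pics/{save}.png",c["pixels"])
    c["hsv"]=cv2.cvtColor(c["pixels"],cv2.COLOR_BGR2HSV); return c
def ray(c,p):
    R=c["extrinsics"][:3,:3];t=c["extrinsics"][:3,3]
    d=np.array([(p[0]-c["cx"])/c["fx"],-(p[1]-c["cy"])/c["fy"],-1.]);d=R.T@d
    return -R.T@t,d/np.linalg.norm(d)
def onz(c,p,z):
    o,d=ray(c,p);return o+d*(z-o[2])/d[2]
def tri(obs):
    A=np.zeros((3,3));b=np.zeros(3)
    for c,p in obs:
        o,d=ray(c,p);M=np.eye(3)-np.outer(d,d);A+=M;b+=M@o
    x=np.linalg.solve(A,b);return x,[float(np.linalg.norm((np.eye(3)-np.outer(d,d))@(x-o))*1e3) for o,d in [ray(*q) for q in obs]]
def blob(c,lo,hi,roi=None,k=3,close=0):
    m=cv2.inRange(c["hsv"],np.array(lo),np.array(hi))
    if roi: 
        q=np.zeros_like(m);x0,y0,x1,y1=roi;q[y0:y1,x0:x1]=255;m&=q
    if k:m=cv2.morphologyEx(m,cv2.MORPH_OPEN,np.ones((k,k),np.uint8))
    if close:m=cv2.morphologyEx(m,cv2.MORPH_CLOSE,np.ones((close,close),np.uint8))
    cs,_=cv2.findContours(m,cv2.RETR_EXTERNAL,cv2.CHAIN_APPROX_NONE)
    return max(cs,key=cv2.contourArea) if cs else None
def cen(k):
    M=cv2.moments(k);return (M["m10"]/M["m00"],M["m01"]/M["m00"])
def quad(k):
    h=cv2.convexHull(k)
    return cv2.approxPolyN(h,4).reshape(-1,2)
def rect(c,k,z):
    pts=np.array([onz(c,p,z) for p in quad(k)]);e=[np.linalg.norm(pts[i]-pts[(i+1)%4]) for i in range(4)]
    i=int(np.argmax(e));v=pts[i]-pts[(i+1)%4]
    return dict(c=pts.mean(0).round(4).tolist(),e=np.round(e,4).tolist(),ang=round(float(np.degrees(np.arctan2(v[1],v[0]))%180),2))
E
python3 - <<'E'
from h import *
S=cap("scene");D=cap("side");W=cap("wrist")
for n,c,roi in(("scene",S,(90,260,280,450)),("side",D,(360,100,540,230))):
    k=blob(c,(0,200,60),(4,255,255),roi,3,5);print("red",n,cv2.contourArea(k),quad(k).tolist(),rect(c,k,.016))
print('board px',D["hsv"][[300,340,425],[160,300-100,245]].tolist(),D["hsv"][320:322,140].tolist(),'tray',D["hsv"][250,240].tolist())
k=blob(D,(14,40,140),(32,150,255),(100,270,300,460),3,9);print("board",quad(k).tolist(),rect(D,k,.018))
spot=[(c,cen(blob(c,(100,120,60),(125,255,255),r,2))) for c,r in((S,(338,195,360,212)),(D,(290,222,320,244)),(W,(140,80,195,135)))]
print("spot",[p for _,p in spot],tri(spot))
g=[(c,cen(blob(c,(60,100,90),(85,255,255),r,2))) for c,r in((W,(125,165,245,260)),)]
print("green",g[0][1],onz(*g[0],.114))
k=blob(W,(5,100,150),(16,255,255),(225,90,330,310),3);print("stone",rect(W,k,.034),quad(k).tolist())
print('hsv stone/tray',W['hsv'][200,280],W['hsv'][200,335],W['hsv'][130,235],W['hsv'][217,168],W['hsv'][200,215])
print("mug",onz(D,(368,300),.085),"box",onz(S,(226,225),.052),"pink",onz(W,(495,108),.112))
E
```

```text
red scene 11109.0 [[259, 388], [192, 441], [104, 317], [166, 280]] {'c': [0.5119, -0.3277, 0.016], 'e': [0.1308, 0.3062, 0.1302, 0.3047], 'ang': 178.18}Traceback (most recent call last):
  File "<stdin>", line 4, in <module>
cv2.error: OpenCV(4.12.0) /io/opencv/modules/imgproc/src/shapedescr.cpp:315: error: (-215:Assertion failed) npoints >= 0 && (depth == CV_32F || depth == CV_32S) in function 'contourArea'
```

```bash
python3 - <<'E'
from h import *
S=cap("scene");D=cap("side");W=cap("wrist")
print('red px',D["hsv"][170,440],D["hsv"][140,410])
k=blob(D,(0,200,50),(179,255,255),(365,105,535,215),3,5)
m=((D["hsv"][...,0]<5)|(D["hsv"][...,0]>174))&(D["hsv"][...,1]>200)&(D["hsv"][...,2]>70)
m=(m*255).astype(np.uint8);m[:,:365]=0;m[:100]=0;m[230:]=0;m[:,540:]=0
m=cv2.morphologyEx(m,cv2.MORPH_OPEN,np.ones((3,3),np.uint8));cs,_=cv2.findContours(m,0,1);k=max(cs,key=cv2.contourArea);print("red side",quad(k).tolist(),rect(D,k,.016))
print('board px',D["hsv"][340,200],D["hsv"][310,150],D["hsv"][320,140],'tray',D["hsv"][250,240],'bench',D["hsv"][400,150])
k=blob(D,(14,40,140),(32,150,255),(100,270,300,460),3,9);print("board",quad(k).tolist(),rect(D,k,.018))
for c,r in((S,(338,195,360,212)),(D,(290,222,320,244)),(W,(140,80,195,135))):
    k=blob(c,(100,100,40),(128,255,255),r,0);print("spot",None if k is None else (cen(k),onz(c,cen(k),.108)))
k=blob(W,(60,100,90),(85,255,255),(125,165,245,260),2)
print("green",None if k is None else (cen(k),onz(W,cen(k),.114)))
k=blob(W,(5,100,150),(16,255,255),(225,90,330,310),3);print("stone",rect(W,k,.034),quad(k).tolist())
print('hsv stone/tray',W['hsv'][200,280],W['hsv'][200,335],W['hsv'][130,235],W['hsv'][217,168],W['hsv'][200,215])
print("mug",onz(D,(368,300),.085),"box",onz(S,(226,225),.052),"pink",onz(W,(495,108),.112))
E
```

```text
red px [  2 189 178] [  2 186 103]Traceback (most recent call last):
  File "<stdin>", line 7, in <module>
ValueError: max() iterable argument is empty
```

Request:
{"method": "carry_out", "body": {
  "deltas": [
    {"x": -0.2,"y": -0.52,"z": 0.24,"gripper": 1},
    {"x": -0.2,"y": -0.52,"z": 0.24,"gripper": 1},
    {"x": -0.2,"y": -0.52,"z": 0.24,"gripper": 1},
    {"x": -0.2,"y": -0.52,"z": 0.24,"gripper": 1},
    {"x": -0.2,"y": -0.52,"z": 0.24,"gripper": 1},
    {"x": -0.2,"y": -0.52,"z": 0.24,"gripper": 1}
  ]
}}

```text
invalid input at $.deltas[0]: expected keys x, y, z, rx, ry, rz, gripper
```

```bash
python3 - <<'E'
from h import *
W=cap("wrist","wrist1");S=cap("scene","scene1");D=cap("side","side1")
print(W['extrinsics'].round(3).tolist())
m=((D["hsv"][...,0]<5)|(D["hsv"][...,0]>174))&(D["hsv"][...,1]>150)&(D["hsv"][...,2]>70)
m=(m*255).astype(np.uint8);m[:,:365]=0;m[:100]=0;m[230:]=0;m[:,540:]=0
m=cv2.morphologyEx(m,cv2.MORPH_OPEN,np.ones((3,3),np.uint8));cs,_=cv2.findContours(m,0,1)
if cs:
  k=max(cs,key=cv2.contourArea);print("red side",quad(k).tolist(),rect(D,k,.016))
for n,y,x in(("bed",340,200),("b1",310,150),("b2",320,140),('tray',250,240),('bench',400,150),("spot",234,305)):print(n,D["hsv"][y,x])
E
```

```text
[[1.0, 0.001, 0.001, -0.627], [-0.0, 0.963, -0.268, 0.033], [-0.002, 0.268, 0.963, -0.388], [0.0, 0.0, 0.0, 1.0]]
red side [[529, 180], [489, 216], [369, 144], [412, 116]] {'c': [0.5061, -0.3208, 0.016], 'e': [0.1427, 0.3036, 0.1442, 0.3017], 'ang': 178.69}
bed [ 20  75 227]
b1 [ 20  66 250]
b2 [ 20  67 249]
tray [ 13 120 200]
bench [ 11 129 146]
spot [112 103 163]
```

View pics/wrist1.png

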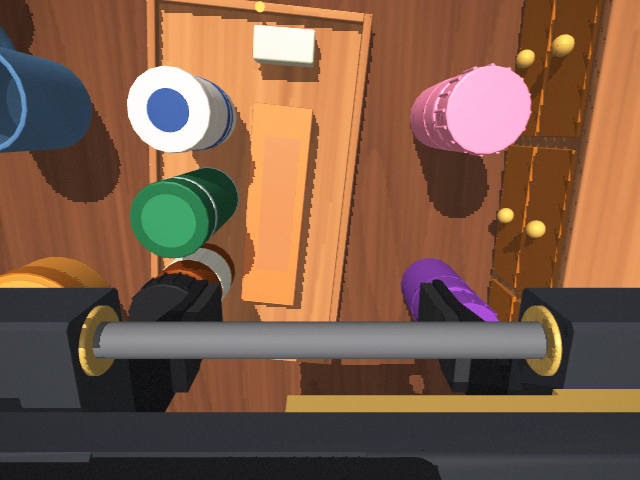

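View pics/scene1.png

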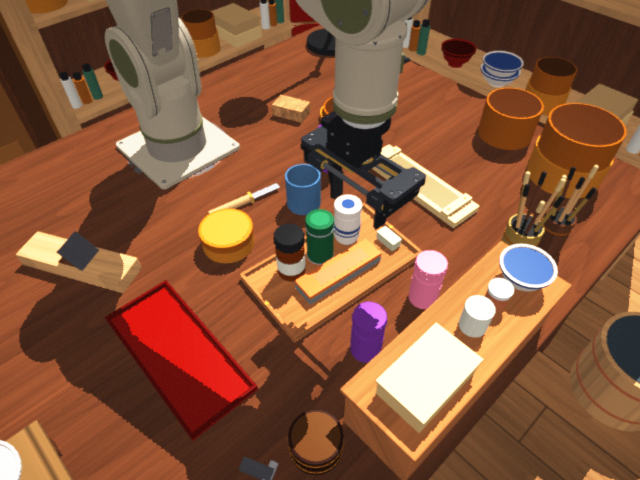

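The move was refused because every row needs all keys, so these views are unchanged from before.

Request:
{"method": "carry_out", "body": {
  "deltas": [
    {"x": -0.2,"y": -0.52,"z": 0.24,"rx": 0,"ry": 0,"rz": 0,"gripper": 1},
    {"x": -0.2,"y": -0.52,"z": 0.24,"rx": 0,"ry": 0,"rz": 0,"gripper": 1},
    {"x": -0.2,"y": -0.52,"z": 0.24,"rx": 0,"ry": 0,"rz": 0,"gripper": 1},
    {"x": -0.2,"y": -0.52,"z": 0.24,"rx": 0,"ry": 0,"rz": 0,"gripper": 1},
    {"x": -0.2,"y": -0.52,"z": 0.24,"rx": 0,"ry": 0,"rz": 0,"gripper": 1},
    {"x": -0.2,"y": -0.52,"z": 0.24,"rx": 0,"ry": 0,"rz": 0,"gripper": 1}
  ]
}}

```text
time: 1.1
ee_pos: [0.5748, -0.1318, 0.3026]
tool_rot: [0.708, 0.706, 0.0, 0.001]
contact_force: [-1.1, 0.7, -0.1]
grip_width: 0.0868
gripper_force: 0.0
```

```bash
python3 - <<'E'
from h import *
W=cap("wrist","wrist2");D=cap("side","side2");S=cap("scene","scene2")
print(bot.read_state()['time'],bot.read_state()['ee_pos'],W['extrinsics'].round(3).tolist())
k=blob(D,(17,40,140),(26,110,255),(100,270,300,460),3,9);print("board",quad(k).tolist(),rect(D,k,.018))
for n,c,r in(("S",S,(338,195,360,212)),("D",D,(290,222,320,244))):
    k=blob(c,(100,80,40),(128,255,255),r,0);print("spot",n,None if k is None else (cen(k),onz(c,cen(k),.108)))
E
```

```text
1.25 [ 0.57521955 -0.12843257  0.30091528] [[1.0, -0.003, 0.003, -0.578], [0.003, 0.963, -0.268, 0.174], [-0.002, 0.268, 0.963, -0.411], [0.0, 0.0, 0.0, 1.0]]
board [[278, 413], [227, 456], [118, 319], [166, 288]] {'c': [0.519, 0.3318, 0.018], 'e': [0.0891, 0.2956, 0.0899, 0.2966], 'ang': 175.83}
spot S ((347.6268656716418, 203.43283582089552), array([0.52295624, 0.08623596, 0.108     ]))
spot D ((303.2835595776772, 233.25641025641025), array([0.52451774, 0.08465537, 0.108     ]))
```

View pics/wrist2.png

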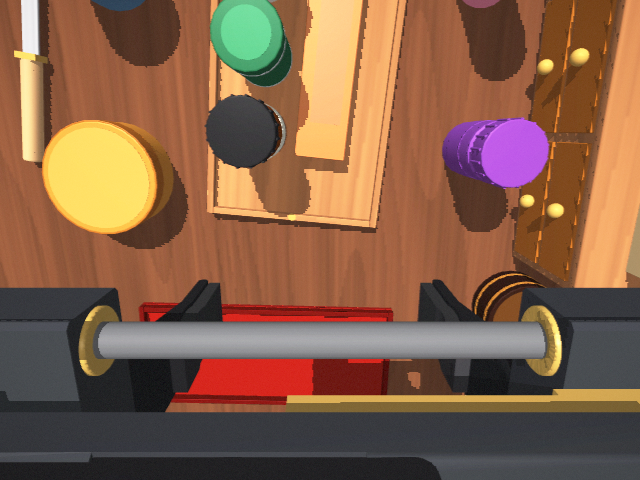

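Wrist view: black lid of the amber jar at (244,130), label visible beneath it, green lid at (246,35), stone end at (320,158), red tray at (265,350). Purple at (510,152) is the decoy. I'll take a second wrist view with all three lids visible.

Request:
{"method": "carry_out", "body": {
  "deltas": [
    {"x": -0.1,"y": 0.26,"z": 0,"rx": 0,"ry": 0,"rz": 0,"gripper": 1},
    {"x": -0.1,"y": 0.26,"z": 0,"rx": 0,"ry": 0,"rz": 0,"gripper": 1},
    {"x": -0.1,"y": 0.26,"z": 0,"rx": 0,"ry": 0,"rz": 0,"gripper": 1},
    {"x": -0.1,"y": 0.26,"z": 0,"rx": 0,"ry": 0,"rz": 0,"gripper": 1},
    {"x": -0.1,"y": 0.26,"z": 0,"rx": 0,"ry": 0,"rz": 0,"gripper": 1}
  ]
}}

```text
time: 1.67
ee_pos: [0.5502, -0.0645, 0.3012]
tool_rot: [0.707, 0.708, -0.0, -0.0]
contact_force: [-0.4, -1.2, 0.1]
grip_width: 0.087
gripper_force: 0.0
```

```bash
python3 - <<'E'
from h import *
W=cap("wrist","wrist3");D=cap("side");S=cap("scene")
A=dict(W);A["pixels"]=cv2.imread("pics/wrist2.png");A["hsv"]=cv2.cvtColor(A["pixels"],cv2.COLOR_BGR2HSV)
E=np.array([[1.0, -0.003, 0.003, -0.578], [0.003, 0.963, -0.268, 0.174], [-0.002, 0.268, 0.963, -0.411], [0,0,0,1]]);A["extrinsics"]=E
st=bot.read_state();print(st['ee_pos'],W['extrinsics'].round(3).tolist())
def ell(c,lo,hi,roi,k=5):
    b=blob(c,lo,hi,roi,k)
    return None if b is None else (cv2.fitEllipse(cv2.convexHull(b)),cv2.contourArea(b))
def show(n,c,q,z):
    if q: print(n,np.round(q[0],1).tolist() if 0 else [tuple(np.round(x,1)) if np.ndim(x) else round(x) for x in q[0]],q[1],onz(c,q[0][0],z).round(4))
    else: print(n,None)
bA=ell(A,(0,0,0),(179,110,75),(195,90,290,175));show("blkA",A,bA,.12)
bW=ell(W,(0,0,0),(179,110,75),(190,150,310,282));show("blkW",W,bW,.12)
gA=ell(A,(55,80,110),(90,255,255),(195,0,300,90));show("grnA",A,gA,.114)
gW=ell(W,(55,80,110),(90,255,255),(190,60,320,200));show("grnW",W,gW,.114)
if bA and bW: print("tri blk",tri([(A,bA[0][0]),(W,bW[0][0])]))
if gA and gW: print("tri grn",tri([(A,gA[0][0]),(W,gW[0][0])]))
sp=[]
for n,c,r in(("W",W,(150,0,330,100)),("S",S,(338,195,360,212)),("D",D,(290,222,320,244))):
    k=blob(c,(100,80,40),(128,255,255),r,0)
    if k is not None: sp.append((c,cen(k)));print("spot",n,cen(k),onz(c,cen(k),.108).round(4))
print(tri(sp))
cv2.imwrite("pics/c3.png",W["pixels"])
E
```

```text
[ 0.55020738 -0.06568772  0.30122332] [[1.0, 0.002, 0.001, -0.552], [-0.002, 0.963, -0.268, 0.112], [-0.002, 0.268, 0.963, -0.428], [0.0, 0.0, 0.0, 1.0]]
blkA [(np.float64(242.1), np.float64(131.5)), (np.float64(70.2), np.float64(74.3)), 128] 3867.0 [ 0.5167 -0.0596  0.12  ]
blkW [(np.float64(276.2), np.float64(213.2)), (np.float64(67.2), np.float64(68.8)), 93] 3362.5 [ 0.5158 -0.0579  0.12  ]
grnA [(np.float64(245.9), np.float64(31.3)), (np.float64(71.6), np.float64(79.9)), 169] 4145.0 [0.5224 0.0127 0.114 ]
grnW [(np.float64(281.9), np.float64(123.9)), (np.float64(67.9), np.float64(71.5)), 166] 3713.5 [0.5217 0.013  0.114 ]
tri blk (array([ 0.51489451, -0.05970315,  0.11076829]), [0.12095043315269495, 0.12095043315262433])
tri grn (array([0.52172688, 0.01308709, 0.11177126]), [0.2728669624935891, 0.27286696249357745])
spot W (165.68031926065953, 41.769446194777004) [0.4335 0.0732 0.108 ]
spot S (347.61764705882354, 203.37745098039215) [0.5228 0.0863 0.108 ]
spot D (303.24961948249614, 233.21765601217655) [0.5246 0.0846 0.108 ]
(array([0.49246744, 0.08401022, 0.124336  ]), [52.99354541959761, 34.48996847767032, 23.55522374236887])
```

View pics/c3.png

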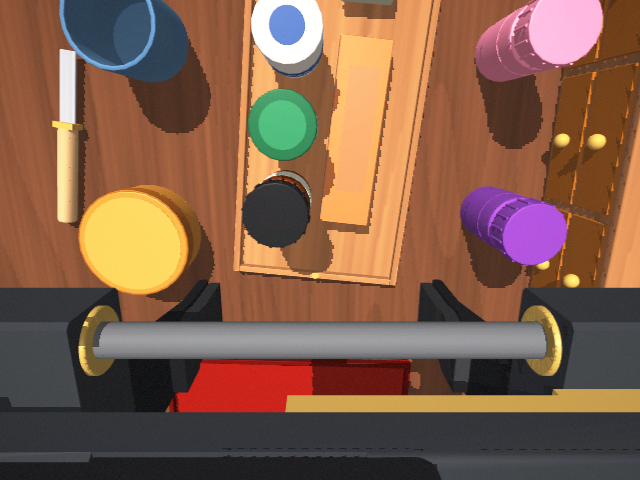

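Amber is at (.516,-.059), green (.522,.013), white (.5235,.0855). The lids triangulate to about .11 m, consistent with the text. I'm grasping the amber jar now, closing along x.

Request:
{"method": "carry_out", "body": {
  "deltas": [
    {"x": -0.136,"y": 0.024,"z": 0,"rx": 0,"ry": 0,"rz": 0,"gripper": 1},
    {"x": -0.136,"y": 0.024,"z": -0.14,"rx": 0,"ry": 0,"rz": 0,"gripper": 1},
    {"x": -0.136,"y": 0.024,"z": -0.28,"rx": 0,"ry": 0,"rz": 0,"gripper": 1},
    {"x": -0.136,"y": 0.024,"z": -0.42,"rx": 0,"ry": 0,"rz": 0,"gripper": 1},
    {"x": -0.136,"y": 0.024,"z": -0.56,"rx": 0,"ry": 0,"rz": 0,"gripper": 1},
    {"x": -0.136,"y": 0.024,"z": -0.64,"rx": 0,"ry": 0,"rz": 0,"gripper": 1},
    {"x": -0.136,"y": 0.024,"z": -0.72,"rx": 0,"ry": 0,"rz": 0,"gripper": 1},
    {"x": -0.136,"y": 0.024,"z": -0.808,"rx": 0,"ry": 0,"rz": 0,"gripper": 1},
    {"x": -0.136,"y": 0.024,"z": -0.808,"rx": 0,"ry": 0,"rz": 0,"gripper": 1},
    {"x": -0.136,"y": 0.024,"z": -0.808,"rx": 0,"ry": 0,"rz": 0,"gripper": 1}
  ],
  "squeeze": 25
}}

```text
time: 2.65
ee_pos: [0.5155, -0.0595, 0.099]
tool_rot: [0.707, 0.707, -0.001, -0.001]
contact_force: [-0.7, -0.0, 0.4]
grip_width: 0.087
gripper_force: 0.0
```

Request:
{"method": "carry_out", "body": {
  "deltas": [
    {"x": 0,"y": 0,"z": 0,"rx": 0,"ry": 0,"rz": 0,"gripper": 0.5},
    {"x": 0,"y": 0,"z": 0,"rx": 0,"ry": 0,"rz": 0,"gripper": 0.5},
    {"x": 0,"y": 0,"z": 0,"rx": 0,"ry": 0,"rz": 0,"gripper": 0.5},
    {"x": 0,"y": 0,"z": 0,"rx": 0,"ry": 0,"rz": 0,"gripper": 0.5},
    {"x": 0,"y": 0,"z": 0,"rx": 0,"ry": 0,"rz": 0,"gripper": 0.5},
    {"x": 0,"y": 0,"z": 0,"rx": 0,"ry": 0,"rz": 0,"gripper": 0.5}
  ],
  "squeeze": 25
}}

```text
time: 3.15
ee_pos: [0.5159, -0.059, 0.0998]
tool_rot: [0.707, 0.707, -0.0, -0.0]
contact_force: [-0.4, 0.3, 0.0]
grip_width: 0.0556
gripper_force: 24.8
```

Request:
{"method": "carry_out", "body": {
  "deltas": [
    {"x": 0,"y": 0,"z": 0.1,"rx": 0,"ry": 0,"rz": 0,"gripper": 0.5},
    {"x": 0,"y": 0,"z": 0.24,"rx": 0,"ry": 0,"rz": 0,"gripper": 0.5},
    {"x": 0,"y": 0,"z": 0.38,"rx": 0,"ry": 0,"rz": 0,"gripper": 0.5},
    {"x": 0,"y": 0,"z": 0.5,"rx": 0,"ry": 0,"rz": 0,"gripper": 0.5},
    {"x": 0.04,"y": -0.12,"z": 0.56,"rx": 0,"ry": 0,"rz": 0,"gripper": 0.5},
    {"x": 0.1,"y": -0.26,"z": 0.56,"rx": 0,"ry": 0,"rz": 0,"gripper": 0.5},
    {"x": 0.16,"y": -0.4,"z": 0.56,"rx": 0,"ry": 0,"rz": 0,"gripper": 0.5},
    {"x": 0.22,"y": -0.54,"z": 0.56,"rx": 0,"ry": 0,"rz": 0,"gripper": 0.5},
    {"x": 0.28,"y": -0.68,"z": 0.56,"rx": 0,"ry": 0,"rz": 0,"gripper": 0.5},
    {"x": 0.316,"y": -0.8,"z": 0.56,"rx": 0,"ry": 0,"rz": 0,"gripper": 0.5}
  ]
}}

```text
time: 3.98
ee_pos: [0.5955, -0.2613, 0.2387]
tool_rot: [0.707, 0.707, -0.0, -0.0]
contact_force: [0.8, 0.0, -3.1]
grip_width: 0.0558
gripper_force: 24.9
```

Request:
{"method": "carry_out", "body": {
  "deltas": [
    {"x": 0,"y": -0.14,"z": 0,"rx": 0,"ry": 0,"rz": 0,"gripper": 0.5},
    {"x": 0,"y": -0.24,"z": 0,"rx": 0,"ry": 0,"rz": 0,"gripper": 0.5},
    {"x": 0,"y": -0.276,"z": -0.06,"rx": 0,"ry": 0,"rz": 0,"gripper": 0.5},
    {"x": 0,"y": -0.276,"z": -0.18,"rx": 0,"ry": 0,"rz": 0,"gripper": 0.5},
    {"x": 0,"y": -0.276,"z": -0.3,"rx": 0,"ry": 0,"rz": 0,"gripper": 0.5},
    {"x": 0,"y": -0.276,"z": -0.42,"rx": 0,"ry": 0,"rz": 0,"gripper": 0.5},
    {"x": 0,"y": -0.276,"z": -0.5,"rx": 0,"ry": 0,"rz": 0,"gripper": 0.5},
    {"x": 0,"y": -0.276,"z": -0.54,"rx": 0,"ry": 0,"rz": 0,"gripper": 0.5},
    {"x": 0,"y": -0.276,"z": -0.558,"rx": 0,"ry": 0,"rz": 0,"gripper": 0.5},
    {"x": 0,"y": -0.276,"z": -0.564,"rx": 0,"ry": 0,"rz": 0,"gripper": 0.5}
  ]
}}

```text
time: 4.82
ee_pos: [0.595, -0.3278, 0.0986]
tool_rot: [0.707, 0.707, 0.0, -0.0]
contact_force: [-0.2, -0.6, -2.3]
grip_width: 0.0556
gripper_force: 24.9
```

```bash
python3 - <<'E'
from h import *
s=bot.read_state();print(s['ee_pos'],s['contact_force'],s['time'])
c=cap("scene");cv2.imwrite("pics/p4.png",cv2.resize(c["pixels"][180:460,80:400],None,fx=2,fy=2))
E
```

```text
[ 0.59503038 -0.32779861  0.09863768] [-0.16253633 -0.59926756 -2.29978019] 4.8167
```

View pics/p4.png

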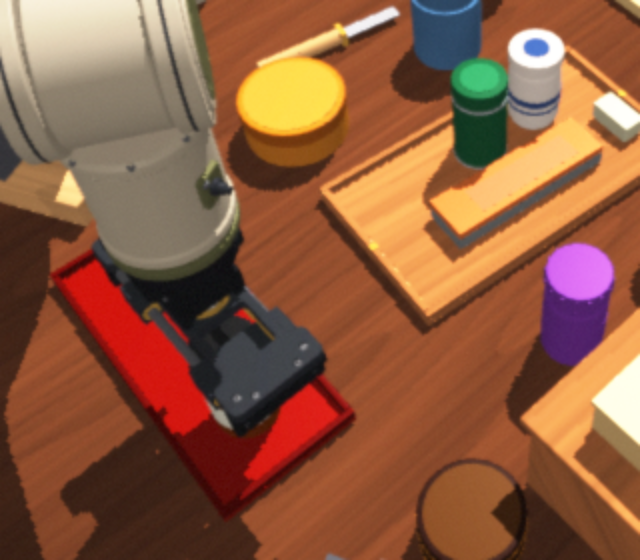

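Amber hangs just above the floor of the red tray, well inside it. I'm lowering it, letting go, and moving to the green tin.

Request:
{"method": "carry_out", "body": {
  "deltas": [
    {"x": 0,"y": 0,"z": -0.004,"rx": 0,"ry": 0,"rz": 0,"gripper": 0.5},
    {"x": 0,"y": 0,"z": -0.004,"rx": 0,"ry": 0,"rz": 0,"gripper": 0.5},
    {"x": 0,"y": 0,"z": -0.004,"rx": 0,"ry": 0,"rz": 0,"gripper": 0.82},
    {"x": 0,"y": 0,"z": -0.004,"rx": 0,"ry": 0,"rz": 0,"gripper": 0.82},
    {"x": 0,"y": 0,"z": -0.004,"rx": 0,"ry": 0,"rz": 0,"gripper": 0.82},
    {"x": 0,"y": 0,"z": -0.004,"rx": 0,"ry": 0,"rz": 0,"gripper": 0.82},
    {"x": 0,"y": 0,"z": 0.06,"rx": 0,"ry": 0,"rz": 0,"gripper": 0.82},
    {"x": 0,"y": 0,"z": 0.2,"rx": 0,"ry": 0,"rz": 0,"gripper": 0.82},
    {"x": 0,"y": 0,"z": 0.36,"rx": 0,"ry": 0,"rz": 0,"gripper": 0.82},
    {"x": 0,"y": 0,"z": 0.566,"rx": 0,"ry": 0,"rz": 0,"gripper": 0.82}
  ]
}}

```text
time: 5.7
ee_pos: [0.5945, -0.3277, 0.2313]
tool_rot: [0.707, 0.707, -0.0, -0.001]
contact_force: [0.5, -0.6, 0.4]
grip_width: 0.0714
gripper_force: 0.0
```

Request:
{"method": "carry_out", "body": {
  "deltas": [
    {"x": -0.04,"y": 0.15,"z": 0,"rx": 0,"ry": 0,"rz": 0,"gripper": 1},
    {"x": -0.08,"y": 0.3,"z": 0,"rx": 0,"ry": 0,"rz": 0,"gripper": 1},
    {"x": -0.12,"y": 0.45,"z": 0,"rx": 0,"ry": 0,"rz": 0,"gripper": 1},
    {"x": -0.16,"y": 0.6,"z": 0,"rx": 0,"ry": 0,"rz": 0,"gripper": 1},
    {"x": -0.2,"y": 0.75,"z": 0,"rx": 0,"ry": 0,"rz": 0,"gripper": 1},
    {"x": -0.24,"y": 0.9,"z": 0,"rx": 0,"ry": 0,"rz": 0,"gripper": 1},
    {"x": -0.292,"y": 1,"z": 0,"rx": 0,"ry": 0,"rz": 0,"gripper": 1},
    {"x": -0.292,"y": 1,"z": 0,"rx": 0,"ry": 0,"rz": 0,"gripper": 1}
  ]
}}

```text
time: 6.37
ee_pos: [0.5209, -0.0716, 0.231]
tool_rot: [0.704, 0.71, 0.001, -0.0]
contact_force: [1.2, -0.1, 0.1]
grip_width: 0.0873
gripper_force: 0.0
```

```bash
python3 - <<'E'
from h import *
s=bot.read_state();print(s['ee_pos'],s['contact_force'],s['time'])
c=cap("scene");cv2.imwrite("pics/p5.png",cv2.resize(c["pixels"][180:460,80:400],None,fx=2,fy=2))
D=cap("side","side5")
E
```

```text
[ 0.52087691 -0.07164535  0.2309723 ] [ 1.23557926 -0.11923515  0.10901805] 6.3667
```

View pics/p5.png

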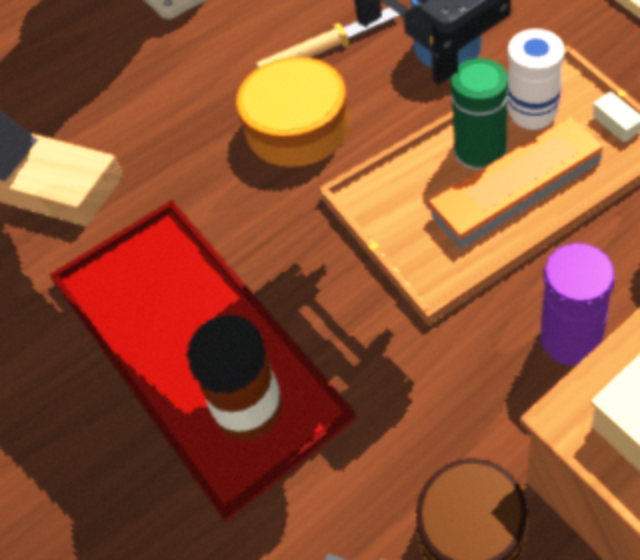

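Amber stands upright in the red tray at crop (245,390). On to green.

Request:
{"method": "carry_out", "body": {
  "deltas": [
    {"x": 0,"y": 0.13,"z": 0,"rx": 0,"ry": 0,"rz": 0,"gripper": 1},
    {"x": 0,"y": 0.26,"z": 0,"rx": 0,"ry": 0,"rz": 0,"gripper": 1},
    {"x": 0,"y": 0.364,"z": -0.06,"rx": 0,"ry": 0,"rz": 0,"gripper": 1},
    {"x": 0,"y": 0.364,"z": -0.18,"rx": 0,"ry": 0,"rz": 0,"gripper": 1},
    {"x": 0,"y": 0.364,"z": -0.26,"rx": 0,"ry": 0,"rz": 0,"gripper": 1},
    {"x": 0,"y": 0.364,"z": -0.3,"rx": 0,"ry": 0,"rz": 0,"gripper": 1},
    {"x": 0,"y": 0.364,"z": -0.3,"rx": 0,"ry": 0,"rz": 0,"gripper": 1},
    {"x": 0,"y": 0.364,"z": -0.3,"rx": 0,"ry": 0,"rz": 0,"gripper": 1}
  ]
}}

```text
time: 7.13
ee_pos: [0.5225, 0.0119, 0.1557]
tool_rot: [0.708, 0.706, -0.0, 0.0]
contact_force: [0.5, 0.1, -0.8]
grip_width: 0.0872
gripper_force: 0.0
```

Request:
{"method": "carry_out", "body": {
  "deltas": [
    {"x": 0,"y": 0,"z": -0.12,"rx": 0,"ry": 0,"rz": 0,"gripper": 1},
    {"x": 0,"y": 0,"z": -0.22,"rx": 0,"ry": 0,"rz": 0,"gripper": 1},
    {"x": 0,"y": 0,"z": -0.248,"rx": 0,"ry": 0,"rz": 0,"gripper": 1},
    {"x": 0,"y": 0,"z": -0.248,"rx": 0,"ry": 0,"rz": 0,"gripper": 1},
    {"x": 0,"y": 0,"z": -0.248,"rx": 0,"ry": 0,"rz": 0,"gripper": 0.5},
    {"x": 0,"y": 0,"z": -0.248,"rx": 0,"ry": 0,"rz": 0,"gripper": 0.5},
    {"x": 0,"y": 0,"z": -0.248,"rx": 0,"ry": 0,"rz": 0,"gripper": 0.5},
    {"x": 0,"y": 0,"z": -0.248,"rx": 0,"ry": 0,"rz": 0,"gripper": 0.5},
    {"x": 0,"y": 0,"z": -0.248,"rx": 0,"ry": 0,"rz": 0,"gripper": 0.5},
    {"x": 0,"y": 0,"z": -0.248,"rx": 0,"ry": 0,"rz": 0,"gripper": 0.5}
  ]
}}

```text
time: 7.97
ee_pos: [0.522, 0.013, 0.0936]
tool_rot: [0.707, 0.707, 0.0, 0.0]
contact_force: [-0.5, -0.4, 0.1]
grip_width: 0.0556
gripper_force: 24.9
```

Request:
{"method": "carry_out", "body": {
  "deltas": [
    {"x": 0,"y": 0,"z": 0.1,"rx": 0,"ry": 0,"rz": 0,"gripper": 0.5},
    {"x": 0,"y": 0,"z": 0.24,"rx": 0,"ry": 0,"rz": 0,"gripper": 0.5},
    {"x": 0,"y": 0,"z": 0.38,"rx": 0,"ry": 0,"rz": 0,"gripper": 0.5},
    {"x": 0,"y": 0,"z": 0.52,"rx": 0,"ry": 0,"rz": 0,"gripper": 0.5},
    {"x": -0.048,"y": -0.12,"z": 0.584,"rx": 0,"ry": 0,"rz": 0,"gripper": 0.5},
    {"x": -0.048,"y": -0.26,"z": 0.584,"rx": 0,"ry": 0,"rz": 0,"gripper": 0.5},
    {"x": -0.048,"y": -0.4,"z": 0.584,"rx": 0,"ry": 0,"rz": 0,"gripper": 0.5},
    {"x": -0.048,"y": -0.54,"z": 0.584,"rx": 0,"ry": 0,"rz": 0,"gripper": 0.5},
    {"x": -0.048,"y": -0.68,"z": 0.584,"rx": 0,"ry": 0,"rz": 0,"gripper": 0.5},
    {"x": -0.048,"y": -0.82,"z": 0.584,"rx": 0,"ry": 0,"rz": 0,"gripper": 0.5}
  ]
}}

```text
time: 8.8
ee_pos: [0.5095, -0.1936, 0.2392]
tool_rot: [0.707, 0.707, -0.0, -0.0]
contact_force: [0.5, -0.4, -2.0]
grip_width: 0.0556
gripper_force: 24.9
```

Request:
{"method": "carry_out", "body": {
  "deltas": [
    {"x": 0,"y": -0.14,"z": 0,"rx": 0,"ry": 0,"rz": 0,"gripper": 0.5},
    {"x": 0,"y": -0.28,"z": 0,"rx": 0,"ry": 0,"rz": 0,"gripper": 0.5},
    {"x": 0,"y": -0.42,"z": 0,"rx": 0,"ry": 0,"rz": 0,"gripper": 0.5},
    {"x": 0,"y": -0.5,"z": 0,"rx": 0,"ry": 0,"rz": 0,"gripper": 0.5},
    {"x": 0,"y": -0.532,"z": -0.04,"rx": 0,"ry": 0,"rz": 0,"gripper": 0.5},
    {"x": 0,"y": -0.532,"z": -0.16,"rx": 0,"ry": 0,"rz": 0,"gripper": 0.5},
    {"x": 0,"y": -0.532,"z": -0.28,"rx": 0,"ry": 0,"rz": 0,"gripper": 0.5},
    {"x": 0,"y": -0.532,"z": -0.4,"rx": 0,"ry": 0,"rz": 0,"gripper": 0.5},
    {"x": 0,"y": -0.532,"z": -0.5,"rx": 0,"ry": 0,"rz": 0,"gripper": 0.5},
    {"x": 0,"y": -0.532,"z": -0.54,"rx": 0,"ry": 0,"rz": 0,"gripper": 0.5}
  ]
}}

```text
time: 9.63
ee_pos: [0.5082, -0.3227, 0.0997]
tool_rot: [0.707, 0.708, -0.001, -0.003]
contact_force: [0.9, 0.4, -2.6]
grip_width: 0.0554
gripper_force: 24.9
```

Request:
{"method": "carry_out", "body": {
  "deltas": [
    {"x": 0,"y": 0,"z": 0,"rx": 0,"ry": 0,"rz": 0,"gripper": 0.5},
    {"x": 0,"y": 0,"z": -0.02,"rx": 0,"ry": 0,"rz": 0,"gripper": 0.5},
    {"x": 0,"y": 0,"z": -0.02,"rx": 0,"ry": 0,"rz": 0,"gripper": 0.5}
  ]
}}

```text
time: 9.88
ee_pos: [0.5107, -0.325, 0.1001]
tool_rot: [0.707, 0.707, 0.0, 0.001]
contact_force: [-0.5, -0.1, -1.8]
grip_width: 0.0554
gripper_force: 24.9
```

Request:
{"method": "carry_out", "body": {
  "deltas": [
    {"x": 0,"y": 0,"z": -0.028,"rx": 0,"ry": 0,"rz": 0,"gripper": 0.5},
    {"x": 0,"y": 0,"z": -0.036,"rx": 0,"ry": 0,"rz": 0,"gripper": 0.5},
    {"x": 0,"y": 0,"z": -0.036,"rx": 0,"ry": 0,"rz": 0,"gripper": 0.82},
    {"x": 0,"y": 0,"z": -0.036,"rx": 0,"ry": 0,"rz": 0,"gripper": 0.82},
    {"x": 0,"y": 0,"z": -0.036,"rx": 0,"ry": 0,"rz": 0,"gripper": 0.82},
    {"x": 0,"y": 0,"z": -0.036,"rx": 0,"ry": 0,"rz": 0,"gripper": 0.82},
    {"x": 0,"y": 0,"z": 0.04,"rx": 0,"ry": 0,"rz": 0,"gripper": 0.82},
    {"x": 0,"y": 0,"z": 0.2,"rx": 0,"ry": 0,"rz": 0,"gripper": 0.82},
    {"x": 0,"y": 0,"z": 0.36,"rx": 0,"ry": 0,"rz": 0,"gripper": 0.82},
    {"x": 0,"y": 0,"z": 0.5,"rx": 0,"ry": 0,"rz": 0,"gripper": 0.82}
  ]
}}

```text
time: 10.72
ee_pos: [0.5101, -0.325, 0.2268]
tool_rot: [0.707, 0.707, 0.0, 0.001]
contact_force: [0.9, -1.4, 0.1]
grip_width: 0.0712
gripper_force: 0.0
```

Request:
{"method": "carry_out", "body": {
  "deltas": [
    {"x": 0,"y": 0.14,"z": 0,"rx": 0,"ry": 0,"rz": 0,"gripper": 1},
    {"x": 0,"y": 0.28,"z": 0,"rx": 0,"ry": 0,"rz": 0,"gripper": 1},
    {"x": 0,"y": 0.42,"z": 0,"rx": 0,"ry": 0,"rz": 0,"gripper": 1},
    {"x": 0,"y": 0.56,"z": 0,"rx": 0,"ry": 0,"rz": 0,"gripper": 1},
    {"x": 0,"y": 0.7,"z": 0,"rx": 0,"ry": 0,"rz": 0,"gripper": 1},
    {"x": 0,"y": 0.84,"z": 0,"rx": 0,"ry": 0,"rz": 0,"gripper": 1},
    {"x": 0,"y": 0.98,"z": 0,"rx": 0,"ry": 0,"rz": 0,"gripper": 1}
  ]
}}

```text
time: 11.3
ee_pos: [0.5098, -0.0783, 0.2246]
tool_rot: [0.707, 0.707, 0.0, 0.0]
contact_force: [0.8, 0.2, 0.4]
grip_width: 0.0867
gripper_force: 0.0
```

Request:
{"method": "carry_out", "body": {
  "deltas": [
    {"x": 0.02,"y": 0.14,"z": 0,"rx": 0,"ry": 0,"rz": 0,"gripper": 1},
    {"x": 0.054,"y": 0.28,"z": 0,"rx": 0,"ry": 0,"rz": 0,"gripper": 1},
    {"x": 0.054,"y": 0.42,"z": 0,"rx": 0,"ry": 0,"rz": 0,"gripper": 1},
    {"x": 0.054,"y": 0.56,"z": 0,"rx": 0,"ry": 0,"rz": 0,"gripper": 1},
    {"x": 0.054,"y": 0.662,"z": -0.06,"rx": 0,"ry": 0,"rz": 0,"gripper": 1},
    {"x": 0.054,"y": 0.662,"z": -0.18,"rx": 0,"ry": 0,"rz": 0,"gripper": 1},
    {"x": 0.054,"y": 0.662,"z": -0.3,"rx": 0,"ry": 0,"rz": 0,"gripper": 1},
    {"x": 0.054,"y": 0.662,"z": -0.32,"rx": 0,"ry": 0,"rz": 0,"gripper": 1},
    {"x": 0.054,"y": 0.662,"z": -0.32,"rx": 0,"ry": 0,"rz": 0,"gripper": 1}
  ]
}}

```text
time: 12.05
ee_pos: [0.5224, 0.0851, 0.1429]
tool_rot: [0.707, 0.707, -0.002, -0.001]
contact_force: [-0.0, -0.3, 0.3]
grip_width: 0.0872
gripper_force: 0.0
```

```bash
python3 - <<'E'
from h import *
S=cap("scene","scene6");D=cap("side","side6");print(bot.read_state()['ee_pos'])
# stone quads in side/scene: orange top
for n,c,r in(("S",S,(280,225,400,310)),("D",D,(235,180,420,290))):
    for lo in((8,150,150),(5,120,150)):
        k=blob(c,lo,(16,255,255),r,3)
        if k is not None: print(n,lo,cv2.contourArea(k),quad(k).tolist(),rect(c,k,.034))
im=np.vstack([cv2.resize(D["pixels"][100:300,200:540],(800,300))[:, :],cv2.resize(S["pixels"][200:300,240:440],(600,300),interpolation=cv2.INTER_CUBIC).copy() if 0 else cv2.copyMakeBorder(cv2.resize(S["pixels"][210:310,240:440],(600,300)),0,0,0,200,0)])
cv2.imwrite("pics/p6.png",im)
E
```

```text
[0.52429668 0.08532789 0.14577421]
S (8, 150, 150) 1107.5 [[376, 258], [310, 299], [291, 278], [322, 258]] {'c': [0.577, -0.0275, 0.034], 'e': [0.1639, 0.0621, 0.0782, 0.1082], 'ang': 83.6}
S (5, 120, 150) 1135.0 [[376, 258], [310, 299], [291, 278], [322, 258]] {'c': [0.577, -0.0275, 0.034], 'e': [0.1639, 0.0621, 0.0782, 0.1082], 'ang': 83.6}
D (8, 150, 150) 32.5 [[419, 258], [419, 268], [417, 268], [414, 258]] {'c': [0.3814, -0.0468, 0.034], 'e': [0.0221, 0.0034, 0.0221, 0.0087], 'ang': 140.25}
D (5, 120, 150) 425.5 [[299, 217], [284, 256], [262, 235], [293, 217]] {'c': [0.6004, 0.0581, 0.034], 'e': [0.0959, 0.064, 0.07, 0.0111], 'ang': 119.12}
```

View pics/p6.png

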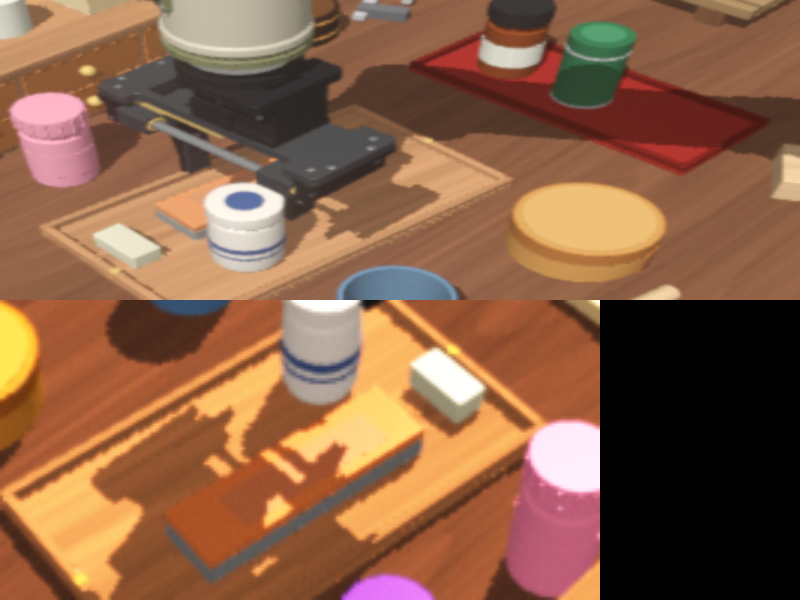

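Amber and green both stand in the red tray, and the fingers straddle the white jar. Now grasping white.

Request:
{"method": "carry_out", "body": {
  "deltas": [
    {"x": 0,"y": 0,"z": -0.1,"rx": 0,"ry": 0,"rz": 0,"gripper": 1},
    {"x": 0,"y": 0,"z": -0.2,"rx": 0,"ry": 0,"rz": 0,"gripper": 1},
    {"x": 0,"y": 0,"z": -0.228,"rx": 0,"ry": 0,"rz": 0,"gripper": 1},
    {"x": 0,"y": 0,"z": -0.228,"rx": 0,"ry": 0,"rz": 0,"gripper": 1},
    {"x": 0,"y": 0,"z": -0.228,"rx": 0,"ry": 0,"rz": 0,"gripper": 0.5},
    {"x": 0,"y": 0,"z": -0.228,"rx": 0,"ry": 0,"rz": 0,"gripper": 0.5},
    {"x": 0,"y": 0,"z": -0.228,"rx": 0,"ry": 0,"rz": 0,"gripper": 0.5},
    {"x": 0,"y": 0,"z": -0.228,"rx": 0,"ry": 0,"rz": 0,"gripper": 0.5},
    {"x": 0,"y": 0,"z": -0.228,"rx": 0,"ry": 0,"rz": 0,"gripper": 0.5},
    {"x": 0,"y": 0,"z": -0.228,"rx": 0,"ry": 0,"rz": 0,"gripper": 0.5}
  ]
}}

```text
time: 12.98
ee_pos: [0.5239, 0.0856, 0.0878]
tool_rot: [0.707, 0.707, 0.0, 0.0]
contact_force: [1.0, 0.2, 0.4]
grip_width: 0.056
gripper_force: 25.0
```

Request:
{"method": "carry_out", "body": {
  "deltas": [
    {"x": 0,"y": 0,"z": 0.1,"rx": 0,"ry": 0,"rz": 0,"gripper": 0.5},
    {"x": 0,"y": 0,"z": 0.24,"rx": 0,"ry": 0,"rz": 0,"gripper": 0.5},
    {"x": 0,"y": 0,"z": 0.38,"rx": 0,"ry": 0,"rz": 0,"gripper": 0.5},
    {"x": 0,"y": 0,"z": 0.52,"rx": 0,"ry": 0,"rz": 0,"gripper": 0.5},
    {"x": 0,"y": -0.12,"z": 0.608,"rx": 0,"ry": 0,"rz": 0,"gripper": 0.5},
    {"x": -0.04,"y": -0.26,"z": 0.608,"rx": 0,"ry": 0,"rz": 0,"gripper": 0.5},
    {"x": -0.08,"y": -0.4,"z": 0.608,"rx": 0,"ry": 0,"rz": 0,"gripper": 0.5},
    {"x": -0.12,"y": -0.54,"z": 0.608,"rx": 0,"ry": 0,"rz": 0,"gripper": 0.5},
    {"x": -0.16,"y": -0.68,"z": 0.608,"rx": 0,"ry": 0,"rz": 0,"gripper": 0.5},
    {"x": -0.2,"y": -0.82,"z": 0.608,"rx": 0,"ry": 0,"rz": 0,"gripper": 0.5}
  ]
}}

```text
time: 13.82
ee_pos: [0.4723, -0.121, 0.2389]
tool_rot: [0.707, 0.707, -0.0, -0.0]
contact_force: [0.8, -0.3, -3.6]
grip_width: 0.0559
gripper_force: 25.0
```

Request:
{"method": "carry_out", "body": {
  "deltas": [
    {"x": -0.04,"y": -0.14,"z": 0,"rx": 0,"ry": 0,"rz": 0,"gripper": 0.5},
    {"x": -0.08,"y": -0.28,"z": 0,"rx": 0,"ry": 0,"rz": 0,"gripper": 0.5},
    {"x": -0.12,"y": -0.42,"z": 0,"rx": 0,"ry": 0,"rz": 0,"gripper": 0.5},
    {"x": -0.16,"y": -0.56,"z": 0,"rx": 0,"ry": 0,"rz": 0,"gripper": 0.5},
    {"x": -0.194,"y": -0.7,"z": 0,"rx": 0,"ry": 0,"rz": 0,"gripper": 0.5},
    {"x": -0.194,"y": -0.78,"z": 0,"rx": 0,"ry": 0,"rz": 0,"gripper": 0.5},
    {"x": -0.194,"y": -0.81,"z": 0,"rx": 0,"ry": 0,"rz": 0,"gripper": 0.5},
    {"x": -0.194,"y": -0.81,"z": -0.14,"rx": 0,"ry": 0,"rz": 0,"gripper": 0.5},
    {"x": -0.194,"y": -0.81,"z": -0.26,"rx": 0,"ry": 0,"rz": 0,"gripper": 0.5},
    {"x": -0.194,"y": -0.81,"z": -0.36,"rx": 0,"ry": 0,"rz": 0,"gripper": 0.5}
  ]
}}

```text
time: 14.65
ee_pos: [0.4246, -0.3208, 0.147]
tool_rot: [0.707, 0.707, 0.0, -0.001]
contact_force: [-0.2, -0.1, -3.7]
grip_width: 0.0554
gripper_force: 25.0
```

Request:
{"method": "carry_out", "body": {
  "deltas": [
    {"x": 0,"y": 0,"z": -0.1,"rx": 0,"ry": 0,"rz": 0,"gripper": 0.5},
    {"x": 0,"y": 0,"z": -0.18,"rx": 0,"ry": 0,"rz": 0,"gripper": 0.5},
    {"x": 0,"y": 0,"z": -0.23,"rx": 0,"ry": 0,"rz": 0,"gripper": 0.5},
    {"x": 0,"y": 0,"z": -0.25,"rx": 0,"ry": 0,"rz": 0,"gripper": 0.5},
    {"x": 0,"y": 0,"z": -0.26,"rx": 0,"ry": 0,"rz": 0,"gripper": 0.5},
    {"x": 0,"y": 0,"z": -0.26,"rx": 0,"ry": 0,"rz": 0,"gripper": 0.5},
    {"x": 0,"y": 0,"z": -0.26,"rx": 0,"ry": 0,"rz": 0,"gripper": 0.82},
    {"x": 0,"y": 0,"z": -0.26,"rx": 0,"ry": 0,"rz": 0,"gripper": 0.82},
    {"x": 0,"y": 0,"z": -0.26,"rx": 0,"ry": 0,"rz": 0,"gripper": 0.82},
    {"x": 0,"y": 0,"z": -0.26,"rx": 0,"ry": 0,"rz": 0,"gripper": 0.82}
  ]
}}

```text
time: 15.48
ee_pos: [0.4254, -0.3219, 0.0845]
tool_rot: [0.707, 0.707, 0.0, 0.0]
contact_force: [-0.9, 0.0, 0.2]
grip_width: 0.0696
gripper_force: 0.0
```

Request:
{"method": "carry_out", "body": {
  "deltas": [
    {"x": 0,"y": 0,"z": 0.08,"rx": 0,"ry": 0,"rz": 0,"gripper": 0.82},
    {"x": 0,"y": 0,"z": 0.24,"rx": 0,"ry": 0,"rz": 0,"gripper": 0.82},
    {"x": 0,"y": 0,"z": 0.4,"rx": 0,"ry": 0,"rz": 0,"gripper": 0.82},
    {"x": 0,"y": 0,"z": 0.56,"rx": 0,"ry": 0,"rz": 0,"gripper": 0.82},
    {"x": 0.06,"y": 0.12,"z": 0.7,"rx": 0,"ry": 0,"rz": 0,"gripper": 1},
    {"x": 0.12,"y": 0.24,"z": 0.82,"rx": 0,"ry": 0,"rz": 0,"gripper": 1},
    {"x": 0.18,"y": 0.36,"z": 0.86,"rx": 0,"ry": 0,"rz": 0,"gripper": 1},
    {"x": 0.24,"y": 0.48,"z": 0.86,"rx": 0,"ry": 0,"rz": 0,"gripper": 1},
    {"x": 0.28,"y": 0.56,"z": 0.86,"rx": 0,"ry": 0,"rz": 0,"gripper": 1},
    {"x": 0.28,"y": 0.56,"z": 0.86,"rx": 0,"ry": 0,"rz": 0,"gripper": 1}
  ]
}}

```text
time: 16.32
ee_pos: [0.4975, -0.1761, 0.2995]
tool_rot: [0.704, 0.71, 0.001, -0.0]
contact_force: [0.5, -0.3, -1.3]
grip_width: 0.0869
gripper_force: 0.0
```

```bash
python3 - <<'E'
from h import *
W=cap("wrist","wrist7");S=cap("scene","scene7");D=cap("side","side7");print(bot.read_state()['ee_pos'])
np.save("w7.npy",W["extrinsics"])
cv2.imwrite("pics/p7.png",np.hstack([cv2.resize(W["pixels"],(400,300)),cv2.resize(S["pixels"],(400,300))]))
for n,c,r in(("W",W,(200,0,560,290)),("S",S,(280,225,400,310)),("D",D,(200,180,420,290))):
    for lo in((8,150,150),(5,120,150),(5,140,200)):
        k=blob(c,lo,(17,255,255),r,3)
        if k is not None: print(n,lo,cv2.contourArea(k),quad(k).tolist(),rect(c,k,.034))
E
```

```text
[ 0.49477339 -0.18254557  0.29918819]
W (8, 150, 150) 5095.5 [[480, 0], [428, 150], [373, 108], [389, 0]] {'c': [0.5907, -0.0446, 0.034], 'e': [0.1384, 0.069, 0.0939, 0.0828], 'ang': 74.68}
W (5, 120, 150) 30922.0 [[486, 0], [453, 190], [276, 171], [289, 0]] {'c': [0.5527, -0.0701, 0.034], 'e': [0.1738, 0.1819, 0.1546, 0.1792], 'ang': 174.4}
W (5, 140, 200) 28295.5 [[485, 0], [449, 189], [276, 171], [289, 0]] {'c': [0.5514, -0.0699, 0.034], 'e': [0.1731, 0.1776, 0.1546, 0.1783], 'ang': 0.54}
S (8, 150, 150) 1416.0 [[399, 268], [338, 309], [309, 309], [399, 236]] {'c': [0.6384, 0.0149, 0.034], 'e': [0.1552, 0.0535, 0.2579, 0.0853], 'ang': 90.86}
S (5, 120, 150) 1422.5 [[399, 268], [338, 309], [309, 309], [399, 236]] {'c': [0.6384, 0.0149, 0.034], 'e': [0.1552, 0.0535, 0.2579, 0.0853], 'ang': 90.86}
S (5, 140, 200) 1274.0 [[399, 267], [337, 309], [310, 309], [399, 239]] {'c': [0.6394, 0.0138, 0.034], 'e': [0.1584, 0.0498, 0.2501, 0.0744], 'ang': 89.92}
D (8, 150, 150) 22.0 [[419, 260], [419, 269], [415, 269], [417, 260]] {'c': [0.3791, -0.0445, 0.034], 'e': [0.0198, 0.0068, 0.0205, 0.0035], 'ang': 117.17}
D (5, 120, 150) 12450.0 [[418, 219], [279, 318], [213, 252], [351, 168]] {'c': [0.5494, 0.0221, 0.034], 'e': [0.3261, 0.1824, 0.3319, 0.1838], 'ang': 84.74}
D (5, 140, 200) 814.0 [[357, 205], [282, 252], [265, 236], [340, 191]] {'c': [0.5826, 0.0045, 0.034], 'e': [0.1783, 0.0492, 0.1795, 0.0491], 'ang': 83.53}
```

View pics/p7.png

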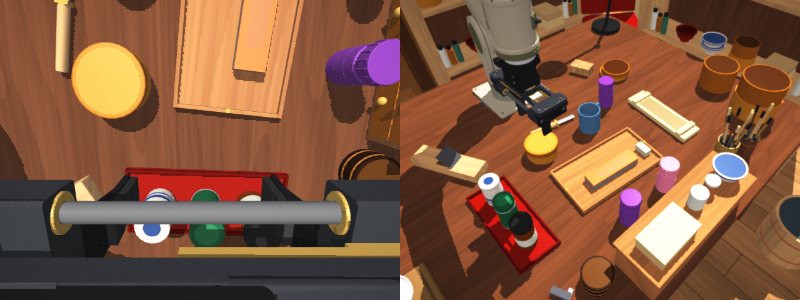

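All three containers stand upright in the red tray. The side view gives a clean stone rectangle of 178x49 mm at (.583,.0045). I'll refine that from close by with the wrist camera.

Request:
{"method": "carry_out", "body": {
  "deltas": [
    {"x": 0.1,"y": 0.12,"z": 0,"rx": 0,"ry": 0,"rz": 0,"gripper": 1},
    {"x": 0.2,"y": 0.24,"z": 0,"rx": 0,"ry": 0,"rz": 0,"gripper": 1},
    {"x": 0.3,"y": 0.36,"z": 0,"rx": 0,"ry": 0,"rz": 0,"gripper": 1},
    {"x": 0.36,"y": 0.468,"z": 0,"rx": 0,"ry": 0,"rz": 0,"gripper": 1},
    {"x": 0.36,"y": 0.468,"z": 0,"rx": 0,"ry": 0,"rz": 0,"gripper": 1},
    {"x": 0.36,"y": 0.468,"z": 0,"rx": 0,"ry": 0,"rz": 0,"gripper": 1},
    {"x": 0.36,"y": 0.468,"z": 0,"rx": 0,"ry": 0,"rz": 0,"gripper": 1}
  ]
}}

```text
time: 17.05
ee_pos: [0.5846, -0.0671, 0.2991]
tool_rot: [0.708, 0.706, -0.001, 0.0]
contact_force: [-0.5, 0.2, 0.4]
grip_width: 0.0873
gripper_force: 0.0
```

```bash
python3 - <<'E'
from h import *
W=cap("wrist","wrist8");S=cap("scene","scene8");print(bot.read_state()['ee_pos'])
for (x,y) in((300,130),(330,130),(350,130),(380,130),(310,60),(270,130)): print((x,y),W["hsv"][y,x],end=' ')
print()
for lo,hi in(((8,150,150),(17,255,255)),((5,120,150),(17,255,255)),((11,90,225),(17,255,255)),((8,130,240),(13,255,255)),((13,90,240),(20,255,255))):
    k=blob(W,lo,hi,(200,0,460,285),3)
    if k is not None: print(lo,cv2.contourArea(k),quad(k).tolist(),rect(W,k,.034))
print("board S",S["hsv"][125:130,520:522].tolist() if 0 else '')
for lo in((17,30,140),(17,30,110)):
    k=blob(S,lo,(28,130,255),(350,140,500,230),3,9)
    if k is not None: print("bS",quad(k).tolist(),rect(S,k,.018))
cv2.imwrite("pics/p8.png",np.vstack([cv2.resize(W["pixels"][0:290,180:480],(600,400)),cv2.copyMakeBorder(S["pixels"][135:245,340:500],0,45,0,440,0)]))
E
```

```text
[ 0.58447892 -0.06734936  0.29943137]
(300, 130) [ 16 147 254] (330, 130) [ 13 137 251] (350, 130) [ 12 144 129] (380, 130) [ 12 151 216] (310, 60) [ 17 139 255] (270, 130) [ 14 147 244] 
(8, 150, 150) 2613.0 [[335, 223], [286, 219], [291, 139], [348, 105]] {'c': [0.5813, -0.0364, 0.034], 'e': [0.0514, 0.0812, 0.0642, 0.1176], 'ang': 84.35}
(5, 120, 150) 47306.5 [[403, 0], [366, 283], [201, 269], [206, 0]] {'c': [0.5601, -0.0139, 0.034], 'e': [0.2756, 0.1796, 0.2594, 0.1786], 'ang': 84.69}
(11, 90, 225) 40128.0 [[395, 0], [359, 274], [212, 262], [218, 0]] {'c': [0.5621, -0.0093, 0.034], 'e': [0.2652, 0.159, 0.2513, 0.1605], 'ang': 84.34}
(8, 130, 240) 1271.5 [[330, 190], [301, 187], [305, 148], [336, 135]] {'c': [0.5846, -0.0286, 0.034], 'e': [0.0298, 0.0391, 0.0332, 0.0547], 'ang': 84.08}
(13, 90, 240) 26446.5 [[360, 0], [327, 272], [213, 261], [219, 0]] {'c': [0.546, -0.0084, 0.034], 'e': [0.2632, 0.1232, 0.2502, 0.1278], 'ang': 83.65}
board S 
bS [[478, 210], [453, 227], [352, 154], [400, 150]] {'c': [0.5262, 0.3225, 0.018], 'e': [0.0827, 0.3254, 0.1221, 0.262], 'ang': 176.26}
bS [[478, 210], [453, 227], [352, 154], [400, 150]] {'c': [0.5262, 0.3225, 0.018], 'e': [0.0827, 0.3254, 0.1221, 0.262], 'ang': 176.26}
```

View pics/p8.png

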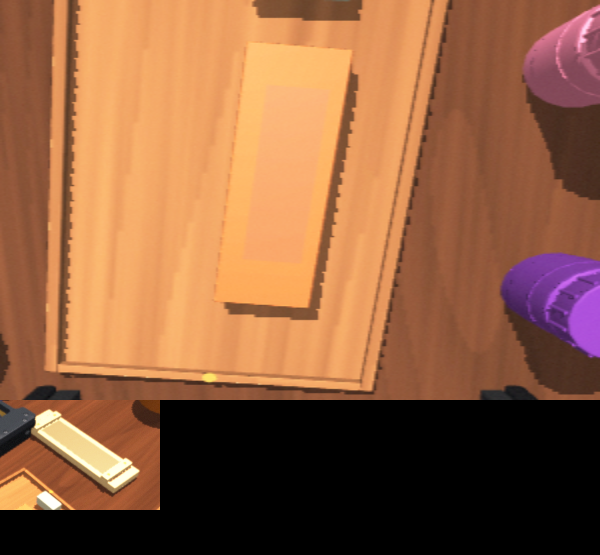

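The stone's top corners in wrist pixels are about (303.5,30.5), (356,36.3), (335,222.6) and (287,217.5). The board is fully in view in the scene, with the stops near both ends.

```bash
python3 - <<'E'
from h import *
W=cap("wrist");D=cap("side")
gray=cv2.GaussianBlur(W["pixels"],(3,3),0)[...,0]
w=np.float32([[303.5,30.5],[356,36.3],[335,222.6],[287,217.5]])
w=cv2.cornerSubPix(gray,w.reshape(-1,1,2),(4,4),(-1,-1),(3,30,.01)).reshape(-1,2);print(w)
P=np.array([onz(W,p,.034) for p in w]);print(P.round(4).tolist(),P.mean(0))
for a,b in((3,0),(2,1)): v=P[b]-P[a];print(np.degrees(np.arctan2(v[1],v[0])),np.linalg.norm(v))
print(np.linalg.norm(P[1]-P[0]),np.linalg.norm(P[3]-P[2]))
d=[(265,236),(282,252),(357,205),(340,191)] # +y end near robot/far...
Q=np.array([onz(D,p,.034) for p in d]);print(Q.round(4).tolist(),Q.mean(0))
for p in w:
    best=min(d,key=lambda q:np.linalg.norm(onz(D,q,.034)-onz(W,p,.034)))
    print(tri([(W,p),(D,best)]))
E
```

```text
[[303.55875   30.509369]
 [355.1796    36.481686]
 [338.0966   222.8472  ]
 [287.       217.5     ]]
[[0.5718, 0.0941, 0.034], [0.6197, 0.0889, 0.034], [0.6055, -0.0883, 0.034], [0.5522, -0.0824, 0.034]] [0.5872958  0.00309497 0.034     ]
83.63912963830437 0.17754626870044643
85.43884950501815 0.17777057283671394
0.048112729457494 0.053695372436519374
[[0.6171, 0.0909, 0.034], [0.5681, 0.0959, 0.034], [0.5481, -0.0813, 0.034], [0.5969, -0.0874, 0.034]] [0.58255029 0.00454546 0.034     ]
(array([0.57112246, 0.094348  , 0.03029491]), [0.7811922303247633, 0.781192230324698])
(array([0.61965693, 0.08937459, 0.03076472]), [0.35996468655226926, 0.3599646865524249])
(array([ 0.60430853, -0.0922585 ,  0.02506251]), [2.531559196902722, 2.5315591969027325])
(array([ 0.55126439, -0.08400127,  0.02951985]), [0.821574029559867, 0.8215740295597784])
```

```bash
python3 - <<'E'
from h import *
W=cap("wrist");D=cap("side");S=cap("scene")
for n,lo,hi in(("pink",(155,60,120),(175,255,255)),("purple",(130,90,60),(152,255,255))):
    for m,c,r in(("W",W,(430,0,640,280)),("D",D,(180,110,310,240))):
        k=blob(c,lo,hi,r,3)
        if k is None: print(n,m,None);continue
        b=k.reshape(-1,2); x0,y0=b.min(0);x1,y1=b.max(0);print(n,m,[int(v) for v in (x0,y0,x1,y1)],"bottom@0",onz(c,((x0+x1)/2,y1-8),0).round(3),"left@0 ",onz(c,(x0,y0+.5*(y1-y0)),0).round(3))
E
```

```text
pink W [441, 0, 556, 77] bottom@0 [0.77  0.066 0.   ] left@0  [0.709 0.095 0.   ]
pink D [205, 162, 240, 224] bottom@0 [0.739 0.094 0.   ] left@0  [0.813 0.077 0.   ]
purple W [431, 184, 527, 262] bottom@0 [ 0.771 -0.133  0.   ] left@0  [ 0.713 -0.096  0.   ]
purple D [271, 122, 300, 181] bottom@0 [ 0.738 -0.076  0.   ] left@0  [ 0.811 -0.103  0.   ]
```

Request:
{"method": "carry_out", "body": {
  "deltas": [
    {"x": 0,"y": 0.14,"z": 0,"rx": 0,"ry": 0,"rz": -0.033,"gripper": 1},
    {"x": 0,"y": 0.274,"z": -0.06,"rx": 0,"ry": 0,"rz": -0.033,"gripper": 1},
    {"x": 0,"y": 0.274,"z": -0.2,"rx": 0,"ry": 0,"rz": -0.033,"gripper": 1},
    {"x": 0,"y": 0.274,"z": -0.34,"rx": 0,"ry": 0,"rz": -0.033,"gripper": 1},
    {"x": 0,"y": 0.274,"z": -0.48,"rx": 0,"ry": 0,"rz": -0.033,"gripper": 1},
    {"x": 0,"y": 0.274,"z": -0.62,"rx": 0,"ry": 0,"rz": -0.033,"gripper": 1},
    {"x": 0,"y": 0.274,"z": -0.74,"rx": 0,"ry": 0,"rz": -0.033,"gripper": 1},
    {"x": 0,"y": 0.274,"z": -0.8,"rx": 0,"ry": 0,"rz": -0.033,"gripper": 1},
    {"x": 0,"y": 0.274,"z": -0.8,"rx": 0,"ry": 0,"rz": -0.033,"gripper": 1},
    {"x": 0,"y": 0.274,"z": -0.8,"rx": 0,"ry": 0,"rz": -0.033,"gripper": 1}
  ],
  "squeeze": 40
}}

```text
time: 18.23
ee_pos: [0.5848, 0.0033, 0.0992]
tool_rot: [0.743, 0.669, -0.0, -0.0]
contact_force: [0.5, 0.5, 0.2]
grip_width: 0.0872
gripper_force: 0.0
```

Request:
{"method": "carry_out", "body": {
  "deltas": [
    {"x": 0,"y": 0,"z": -0.1,"rx": 0,"ry": 0,"rz": 0,"gripper": 1},
    {"x": 0,"y": 0,"z": -0.18,"rx": 0,"ry": 0,"rz": 0,"gripper": 1},
    {"x": 0,"y": 0,"z": -0.24,"rx": 0,"ry": 0,"rz": 0,"gripper": 1},
    {"x": 0,"y": 0,"z": -0.272,"rx": 0,"ry": 0,"rz": 0,"gripper": 1},
    {"x": 0,"y": 0,"z": -0.272,"rx": 0,"ry": 0,"rz": 0,"gripper": 1},
    {"x": 0,"y": 0,"z": -0.272,"rx": 0,"ry": 0,"rz": 0,"gripper": 1}
  ]
}}

```text
time: 18.73
ee_pos: [0.5859, 0.0035, 0.0327]
tool_rot: [0.743, 0.669, 0.001, 0.001]
contact_force: [0.5, -0.6, 1.0]
grip_width: 0.0869
gripper_force: 0.0
```

Request:
{"method": "carry_out", "body": {
  "deltas": [
    {"x": 0,"y": 0,"z": 0,"rx": 0,"ry": 0,"rz": 0,"gripper": 0.4},
    {"x": 0,"y": 0,"z": 0,"rx": 0,"ry": 0,"rz": 0,"gripper": 0.4},
    {"x": 0,"y": 0,"z": 0,"rx": 0,"ry": 0,"rz": 0,"gripper": 0.4},
    {"x": 0,"y": 0,"z": 0,"rx": 0,"ry": 0,"rz": 0,"gripper": 0.4},
    {"x": 0,"y": 0,"z": 0,"rx": 0,"ry": 0,"rz": 0,"gripper": 0.4},
    {"x": 0,"y": 0,"z": 0,"rx": 0,"ry": 0,"rz": 0,"gripper": 0.4},
    {"x": 0,"y": 0,"z": 0,"rx": 0,"ry": 0,"rz": 0,"gripper": 0.4}
  ],
  "squeeze": 40
}}

```text
time: 19.32
ee_pos: [0.5849, 0.0035, 0.0313]
tool_rot: [0.743, 0.669, -0.0, -0.0]
contact_force: [1.1, -0.0, 0.4]
grip_width: 0.0499
gripper_force: 40.0
```

Stone gripped at width .0499. I'm lifting it, then refining the board pose from its darker bed panel, which is flat and symmetric.

Request:
{"method": "carry_out", "body": {
  "deltas": [
    {"x": 0,"y": 0,"z": 0.06,"rx": 0,"ry": 0,"rz": 0,"gripper": 0.4},
    {"x": 0,"y": 0,"z": 0.16,"rx": 0,"ry": 0,"rz": 0,"gripper": 0.4},
    {"x": 0,"y": 0,"z": 0.28,"rx": 0,"ry": 0,"rz": 0,"gripper": 0.4},
    {"x": 0,"y": 0,"z": 0.42,"rx": 0,"ry": 0,"rz": 0,"gripper": 0.4},
    {"x": 0,"y": 0,"z": 0.56,"rx": 0,"ry": 0,"rz": 0,"gripper": 0.4},
    {"x": 0,"y": 0,"z": 0.68,"rx": 0,"ry": 0,"rz": 0,"gripper": 0.4},
    {"x": 0,"y": 0,"z": 0.756,"rx": 0,"ry": 0,"rz": 0,"gripper": 0.4},
    {"x": 0,"y": 0,"z": 0.756,"rx": 0,"ry": 0,"rz": 0,"gripper": 0.4}
  ]
}}

```text
time: 19.98
ee_pos: [0.5867, 0.0036, 0.2245]
tool_rot: [0.743, 0.669, 0.003, 0.002]
contact_force: [0.4, 0.3, -3.4]
grip_width: 0.0497
gripper_force: 40.0
```

```bash
python3 - <<'E'
from h import *
D=cap("side","side9");S=cap("scene","scene9")
S7=dict(S);S7["pixels"]=cv2.imread("pics/scene7.png");S7["hsv"]=cv2.cvtColor(S7["pixels"],cv2.COLOR_BGR2HSV)
D7=dict(D);D7["pixels"]=cv2.imread("pics/side7.png");D7["hsv"]=cv2.cvtColor(D7["pixels"],cv2.COLOR_BGR2HSV)
for n,c,r in(("D",D7,(100,270,300,460)),("S",S7,(350,135,500,235))):
    k=blob(c,(15,30,130),(30,130,255),r,3,9);print(n,"hull",quad(k).tolist(),rect(c,k,.018))
    m=np.zeros((480,640),np.uint8);cv2.drawContours(m,[k],-1,255,-1);m=cv2.erode(m,np.ones((5,5)))
    v=c["hsv"][...,2];t,_=cv2.threshold(v[m>0].reshape(-1,1),0,255,cv2.THRESH_OTSU)
    b=((m>0)&(v<=t)).astype(np.uint8)*255;b=cv2.morphologyEx(b,cv2.MORPH_OPEN,np.ones((5,5)))
    cs,_=cv2.findContours(b,0,1);q=max(cs,key=cv2.contourArea);print(t,cv2.contourArea(q),quad(q).tolist(),rect(c,q,.018))
A=D7["pixels"][270:470,100:300];B=S7["pixels"][135:235,350:500]
cv2.imwrite("pics/p9.png",np.hstack([cv2.resize(A,(400,400),interpolation=2),cv2.copyMakeBorder(cv2.resize(B,(400,267),interpolation=2),0,133,0,0,0)]))
E
```

```text
D hull [[278, 413], [227, 456], [118, 319], [166, 288]] {'c': [0.519, 0.3318, 0.018], 'e': [0.0891, 0.2956, 0.0899, 0.2966], 'ang': 175.83}
206.0 4452.5 [[247, 394], [213, 421], [141, 332], [173, 310]] {'c': [0.5223, 0.3319, 0.018], 'e': [0.0599, 0.1964, 0.0598, 0.198], 'ang': 175.91}
S hull [[483, 208], [453, 228], [360, 159], [391, 143]] {'c': [0.5259, 0.3266, 0.018], 'e': [0.0986, 0.3002, 0.1037, 0.2993], 'ang': 175.44}Traceback (most recent call last):
  File "<stdin>", line 10, in <module>
ValueError: max() iterable argument is empty
```

Request:
{"method": "carry_out", "body": {
  "deltas": [
    {"x": -0.02,"y": 0.06,"z": 0,"rx": 0,"ry": 0,"rz": -0.03,"gripper": 0.4},
    {"x": -0.04,"y": 0.14,"z": 0,"rx": 0,"ry": 0,"rz": -0.065,"gripper": 0.4},
    {"x": -0.06,"y": 0.22,"z": 0,"rx": 0,"ry": 0,"rz": -0.1,"gripper": 0.4},
    {"x": -0.08,"y": 0.3,"z": 0,"rx": 0,"ry": 0,"rz": -0.135,"gripper": 0.4},
    {"x": -0.1,"y": 0.38,"z": 0,"rx": 0,"ry": 0,"rz": -0.17,"gripper": 0.4},
    {"x": -0.12,"y": 0.46,"z": 0,"rx": 0,"ry": 0,"rz": -0.205,"gripper": 0.4},
    {"x": -0.14,"y": 0.54,"z": 0,"rx": 0,"ry": 0,"rz": -0.24,"gripper": 0.4},
    {"x": -0.16,"y": 0.62,"z": 0,"rx": 0,"ry": 0,"rz": -0.275,"gripper": 0.4},
    {"x": -0.18,"y": 0.7,"z": 0,"rx": 0,"ry": 0,"rz": -0.31,"gripper": 0.4},
    {"x": -0.2,"y": 0.78,"z": 0,"rx": 0,"ry": 0,"rz": -0.34,"gripper": 0.4}
  ]
}}

```text
time: 20.92
ee_pos: [0.5335, 0.199, 0.2172]
tool_rot: [0.981, 0.195, -0.002, 0.001]
contact_force: [1.0, 0.7, -4.2]
grip_width: 0.0497
gripper_force: 40.0
```

Request:
{"method": "carry_out", "body": {
  "deltas": [
    {"x": -0.02,"y": 0.1,"z": 0,"rx": 0,"ry": 0,"rz": -0.035,"gripper": 0.4},
    {"x": -0.04,"y": 0.2,"z": 0,"rx": 0,"ry": 0,"rz": -0.07,"gripper": 0.4},
    {"x": -0.056,"y": 0.3,"z": 0,"rx": 0,"ry": 0,"rz": -0.105,"gripper": 0.4},
    {"x": -0.056,"y": 0.4,"z": 0,"rx": 0,"ry": 0,"rz": -0.135,"gripper": 0.4},
    {"x": -0.056,"y": 0.49,"z": 0,"rx": 0,"ry": 0,"rz": -0.15,"gripper": 0.4},
    {"x": -0.056,"y": 0.53,"z": -0.1,"rx": 0,"ry": 0,"rz": -0.15,"gripper": 0.4},
    {"x": -0.056,"y": 0.53,"z": -0.24,"rx": 0,"ry": 0,"rz": -0.15,"gripper": 0.4},
    {"x": -0.056,"y": 0.53,"z": -0.38,"rx": 0,"ry": 0,"rz": -0.15,"gripper": 0.4},
    {"x": -0.056,"y": 0.53,"z": -0.5,"rx": 0,"ry": 0,"rz": -0.15,"gripper": 0.4},
    {"x": -0.056,"y": 0.53,"z": -0.56,"rx": 0,"ry": 0,"rz": -0.15,"gripper": 0.4}
  ]
}}

```text
time: 21.75
ee_pos: [0.5174, 0.3286, 0.0728]
tool_rot: [0.999, -0.036, -0.004, 0.003]
contact_force: [-0.5, 0.1, -4.9]
grip_width: 0.05
gripper_force: 40.0
```

Request:
{"method": "carry_out", "body": {
  "deltas": [
    {"x": 0,"y": 0,"z": 0,"rx": 0,"ry": 0,"rz": 0,"gripper": 0.4},
    {"x": 0,"y": 0,"z": 0,"rx": 0,"ry": 0,"rz": 0,"gripper": 0.4}
  ]
}}

```text
time: 21.92
ee_pos: [0.5196, 0.3301, 0.0779]
tool_rot: [0.999, -0.036, -0.002, 0.001]
contact_force: [0.1, 0.2, -2.5]
grip_width: 0.0493
gripper_force: 40.0
```

```bash
python3 - <<'E'
from h import *
D=cap("side","side10");S=cap("scene","scene10");s=bot.read_state();print(s['ee_pos'],s['tool_rot'],s['joints'])
A=D["pixels"][230:470,60:340];B=S["pixels"][110:260,330:505]
cv2.imwrite("pics/p10.png",np.hstack([cv2.resize(A,(420,360),interpolation=2),cv2.resize(B,(380,360),interpolation=2)]))
E
```

```text
[0.52135402 0.33127537 0.08088977] [ 9.99347886e-01 -3.61059034e-02  3.31650722e-04 -2.35714835e-04] [-0.59439953  0.44808812 -0.05759127  1.65457557  0.02899876  1.03894803
 -2.30402867]
```

View pics/p10.png

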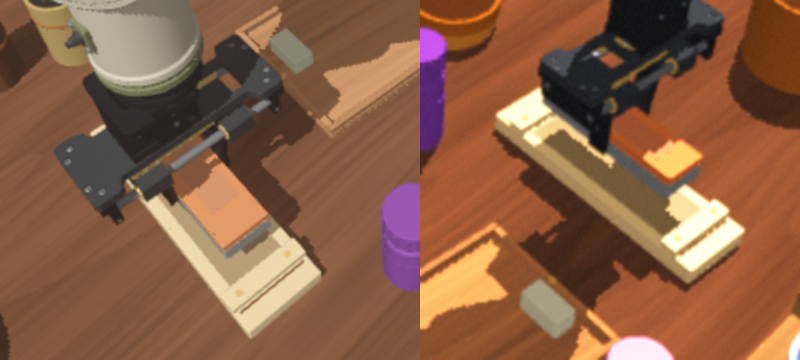

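The stone hovers parallel to the board, between the stops. Setting it down.

Request:
{"method": "carry_out", "body": {
  "deltas": [
    {"x": 0,"y": 0,"z": -0.05,"rx": 0,"ry": 0,"rz": 0,"gripper": 0.4},
    {"x": 0,"y": 0,"z": -0.1,"rx": 0,"ry": 0,"rz": 0,"gripper": 0.4},
    {"x": 0,"y": 0,"z": -0.13,"rx": 0,"ry": 0,"rz": 0,"gripper": 0.4},
    {"x": 0,"y": 0,"z": -0.145,"rx": 0,"ry": 0,"rz": 0,"gripper": 0.4},
    {"x": 0,"y": 0,"z": -0.152,"rx": 0,"ry": 0,"rz": 0,"gripper": 0.4},
    {"x": 0,"y": 0,"z": -0.156,"rx": 0,"ry": 0,"rz": 0,"gripper": 0.4},
    {"x": 0,"y": 0,"z": -0.156,"rx": 0,"ry": 0,"rz": 0,"gripper": 0.4},
    {"x": 0,"y": 0,"z": -0.156,"rx": 0,"ry": 0,"rz": 0,"gripper": 0.4}
  ]
}}

```text
time: 22.68
ee_pos: [0.5213, 0.3312, 0.0415]
tool_rot: [0.999, -0.036, 0.0, -0.0]
contact_force: [0.8, -0.2, -3.5]
grip_width: 0.0499
gripper_force: 40.0
```

Request:
{"method": "carry_out", "body": {
  "deltas": [
    {"x": 0,"y": 0,"z": -0.004,"rx": 0,"ry": 0,"rz": 0,"gripper": 0.4},
    {"x": 0,"y": 0,"z": -0.004,"rx": 0,"ry": 0,"rz": 0,"gripper": 0.4},
    {"x": 0,"y": 0,"z": -0.004,"rx": 0,"ry": 0,"rz": 0,"gripper": 1},
    {"x": 0,"y": 0,"z": -0.004,"rx": 0,"ry": 0,"rz": 0,"gripper": 1},
    {"x": 0,"y": 0,"z": -0.004,"rx": 0,"ry": 0,"rz": 0,"gripper": 1},
    {"x": 0,"y": 0,"z": -0.004,"rx": 0,"ry": 0,"rz": 0,"gripper": 1},
    {"x": 0,"y": 0,"z": -0.004,"rx": 0,"ry": 0,"rz": 0,"gripper": 1},
    {"x": 0,"y": 0,"z": -0.004,"rx": 0,"ry": 0,"rz": 0,"gripper": 1}
  ]
}}

```text
time: 23.35
ee_pos: [0.5211, 0.331, 0.0402]
tool_rot: [0.999, -0.036, 0.0, 0.0]
contact_force: [-0.4, -0.1, 0.0]
grip_width: 0.0814
gripper_force: 0.0
```

Request:
{"method": "carry_out", "body": {
  "deltas": [
    {"x": 0,"y": 0,"z": 0.08,"rx": 0,"ry": 0,"rz": 0,"gripper": 1},
    {"x": 0,"y": 0,"z": 0.22,"rx": 0,"ry": 0,"rz": 0,"gripper": 1},
    {"x": 0,"y": 0,"z": 0.36,"rx": 0,"ry": 0,"rz": 0,"gripper": 1},
    {"x": 0,"y": 0,"z": 0.5,"rx": 0,"ry": 0,"rz": 0,"gripper": 1},
    {"x": 0,"y": 0,"z": 0.64,"rx": 0,"ry": 0,"rz": 0.03,"gripper": 1},
    {"x": 0,"y": -0.12,"z": 0.798,"rx": 0,"ry": 0,"rz": 0.065,"gripper": 1},
    {"x": 0,"y": -0.26,"z": 0.798,"rx": 0,"ry": 0,"rz": 0.1,"gripper": 1},
    {"x": 0,"y": -0.4,"z": 0.798,"rx": 0,"ry": 0,"rz": 0.135,"gripper": 1},
    {"x": 0,"y": -0.54,"z": 0.798,"rx": 0,"ry": 0,"rz": 0.17,"gripper": 1},
    {"x": 0,"y": -0.68,"z": 0.798,"rx": 0,"ry": 0,"rz": 0.2,"gripper": 1}
  ]
}}

```text
time: 24.18
ee_pos: [0.5208, 0.1594, 0.2401]
tool_rot: [0.961, 0.277, 0.0, 0.0]
contact_force: [0.3, -0.0, -0.2]
grip_width: 0.0869
gripper_force: 0.0
```

```bash
python3 - <<'E'
from h import *
D=cap("side","side11");S=cap("scene","scene11");s=bot.read_state();print(s['ee_pos'],s['tool_rot'])
for n,c,r in(("D",D,(100,270,300,460)),("S",S,(350,135,500,235))):
    for lo in((3,100,100),(3,130,140)):
        k=blob(c,lo,(15,255,255),r,3); print(n,None if k is None else (cv2.contourArea(k),quad(k).tolist(),rect(c,k,.044)))
A=D["pixels"][270:470,80:310];B=S["pixels"][135:235,350:500]
cv2.imwrite("pics/p11.png",np.hstack([cv2.resize(A,(414,360),interpolation=2),cv2.copyMakeBorder(cv2.resize(B,(380,253),interpolation=2),0,107,0,0,0)]))
E
```

```text
[0.52199173 0.15419922 0.24020024] [9.62120586e-01 2.72621274e-01 2.31306058e-04 1.25092583e-03]
D (37410.0, [[299, 270], [299, 459], [100, 459], [100, 270]], {'c': [0.511, 0.3202, 0.044], 'e': [0.3102, 0.2584, 0.3204, 0.3328], 'ang': 43.34})
D (7623.0, [[214, 459], [100, 459], [100, 317], [197, 234]], {'c': [0.5578, 0.3684, 0.044], 'e': [0.1479, 0.2247, 0.2135, 0.3986], 'ang': 145.01})
S (8550.0, [[499, 135], [499, 234], [350, 234], [350, 135]], {'c': [0.5453, 0.3167, 0.044], 'e': [0.344, 0.307, 0.3359, 0.3733], 'ang': 46.13})
S (8201.0, [[499, 135], [499, 234], [350, 234], [350, 135]], {'c': [0.5453, 0.3167, 0.044], 'e': [0.344, 0.307, 0.3359, 0.3733], 'ang': 46.13})
```

View pics/p11.png

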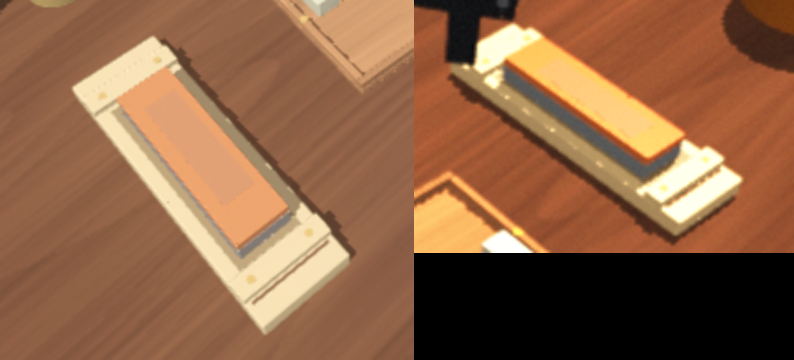

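The stone lies flat between the stops, orange side up. I'm checking its centring numerically against the four stop screws: side crop (102,95), (157,60), (308,232), (250,279), plus the scene view.

```bash
python3 - <<'E'
from h import *
D=cap("side");S=cap("scene")
f=lambda L,s,o,sh=0:[((x-sh)/s+o[0],y/s+o[1]) for x,y in L]
for n,c,st,sc in(("D",D,f([(118,98),(170,68),(290,208),(240,250)],1.8,(80,270)),f([(102,95),(157,60),(308,232),(250,279)],1.8,(80,270))),
 ("S",S,f([(505,60),(542,37),(685,135),(645,160)],2.533,(350,135),414),f([(486,62),(525,38),(707,158),(664,187)],2.533,(350,135),414))):
    P=np.array([onz(c,p,.044) for p in st]);Q=np.array([onz(c,p,.026) for p in sc])
    a=lambda X:np.degrees(np.arctan2(*((X[2]+X[3]-X[0]-X[1])[[1,0]])))
    print(n,P.mean(0).round(4),Q.mean(0).round(4),(P.mean(0)-Q.mean(0)).round(4),a(P),a(Q),np.linalg.norm(P[1]-P[2]),np.linalg.norm(Q[1]-Q[2]))
E
```

```text
D [0.517  0.3297 0.044 ] [0.522  0.3317 0.026 ] [-0.005 -0.002  0.018] 175.23757124874362 175.73774955452205 0.17731132915638892 0.22324012221505282
S [0.5234 0.3281 0.044 ] [0.5227 0.3327 0.026 ] [ 0.0008 -0.0046  0.018 ] -4.612014538892577 -3.3851663843784237 0.17873944030290712 0.2249907857765327
```

The stone is within about 4 mm of centre and 1.5°, so step 2 is met. Fetching the white jar.

Request:
{"method": "carry_out", "body": {
  "deltas": [
    {"x": -0.02,"y": -0.1,"z": 0,"rx": 0,"ry": 0,"rz": 0.03,"gripper": 0.82},
    {"x": -0.04,"y": -0.2,"z": 0,"rx": 0,"ry": 0,"rz": 0.065,"gripper": 0.82},
    {"x": -0.06,"y": -0.3,"z": 0,"rx": 0,"ry": 0,"rz": 0.1,"gripper": 0.82},
    {"x": -0.08,"y": -0.4,"z": 0,"rx": 0,"ry": 0,"rz": 0.135,"gripper": 0.82},
    {"x": -0.1,"y": -0.5,"z": 0,"rx": 0,"ry": 0,"rz": 0.17,"gripper": 0.82},
    {"x": -0.12,"y": -0.6,"z": 0,"rx": 0,"ry": 0,"rz": 0.205,"gripper": 0.82},
    {"x": -0.14,"y": -0.7,"z": 0,"rx": 0,"ry": 0,"rz": 0.24,"gripper": 0.82},
    {"x": -0.16,"y": -0.8,"z": 0,"rx": 0,"ry": 0,"rz": 0.275,"gripper": 0.82},
    {"x": -0.18,"y": -0.9,"z": 0,"rx": 0,"ry": 0,"rz": 0.31,"gripper": 0.82},
    {"x": -0.2,"y": -1,"z": 0,"rx": 0,"ry": 0,"rz": 0.323,"gripper": 0.82}
  ],
  "squeeze": 25
}}

```text
time: 25.22
ee_pos: [0.4712, -0.0886, 0.2398]
tool_rot: [0.704, 0.71, 0.0, 0.0]
contact_force: [0.7, -0.4, -0.2]
grip_width: 0.0707
gripper_force: 0.0
```

Request:
{"method": "carry_out", "body": {
  "deltas": [
    {"x": -0.02,"y": -0.14,"z": 0,"rx": 0,"ry": 0,"rz": 0,"gripper": 0.82},
    {"x": -0.05,"y": -0.28,"z": 0,"rx": 0,"ry": 0,"rz": 0,"gripper": 0.82},
    {"x": -0.08,"y": -0.42,"z": 0,"rx": 0,"ry": 0,"rz": 0,"gripper": 0.82},
    {"x": -0.11,"y": -0.56,"z": 0,"rx": 0,"ry": 0,"rz": 0,"gripper": 0.82},
    {"x": -0.14,"y": -0.7,"z": 0,"rx": 0,"ry": 0,"rz": 0,"gripper": 0.82},
    {"x": -0.17,"y": -0.84,"z": 0,"rx": 0,"ry": 0,"rz": 0,"gripper": 0.82},
    {"x": -0.184,"y": -0.932,"z": 0,"rx": 0,"ry": 0,"rz": 0,"gripper": 0.82},
    {"x": -0.184,"y": -0.932,"z": -0.1,"rx": 0,"ry": 0,"rz": 0,"gripper": 0.82},
    {"x": -0.184,"y": -0.932,"z": -0.2,"rx": 0,"ry": 0,"rz": 0,"gripper": 0.82},
    {"x": -0.184,"y": -0.932,"z": -0.26,"rx": 0,"ry": 0,"rz": 0,"gripper": 0.82}
  ]
}}

```text
time: 26.05
ee_pos: [0.4255, -0.3207, 0.1724]
tool_rot: [0.707, 0.707, -0.0, -0.001]
contact_force: [0.3, -1.0, -0.8]
grip_width: 0.0715
gripper_force: 0.0
```

Request:
{"method": "carry_out", "body": {
  "deltas": [
    {"x": 0,"y": 0,"z": 0,"rx": 0,"ry": 0,"rz": 0,"gripper": 0.82},
    {"x": 0,"y": 0,"z": 0,"rx": 0,"ry": 0,"rz": 0,"gripper": 0.82},
    {"x": 0,"y": 0,"z": 0,"rx": 0,"ry": 0,"rz": 0,"gripper": 0.82}
  ]
}}

```text
time: 26.3
ee_pos: [0.4262, -0.3216, 0.1759]
tool_rot: [0.707, 0.707, 0.0, 0.001]
contact_force: [1.0, -0.3, 0.6]
grip_width: 0.0716
gripper_force: 0.0
```

Request:
{"method": "carry_out", "body": {
  "deltas": [
    {"x": 0,"y": 0,"z": -0.1,"rx": 0,"ry": 0,"rz": 0,"gripper": 0.82},
    {"x": 0,"y": 0,"z": -0.2,"rx": 0,"ry": 0,"rz": 0,"gripper": 0.82},
    {"x": 0,"y": 0,"z": -0.3,"rx": 0,"ry": 0,"rz": 0,"gripper": 0.82},
    {"x": 0,"y": 0,"z": -0.362,"rx": 0,"ry": 0,"rz": 0,"gripper": 0.82},
    {"x": 0,"y": 0,"z": -0.362,"rx": 0,"ry": 0,"rz": 0,"gripper": 0.82},
    {"x": 0,"y": 0,"z": -0.362,"rx": 0,"ry": 0,"rz": 0,"gripper": 0.5},
    {"x": 0,"y": 0,"z": -0.362,"rx": 0,"ry": 0,"rz": 0,"gripper": 0.5},
    {"x": 0,"y": 0,"z": -0.362,"rx": 0,"ry": 0,"rz": 0,"gripper": 0.5},
    {"x": 0,"y": 0,"z": -0.362,"rx": 0,"ry": 0,"rz": 0,"gripper": 0.5},
    {"x": 0,"y": 0,"z": -0.362,"rx": 0,"ry": 0,"rz": 0,"gripper": 0.5}
  ],
  "squeeze": 25
}}

```text
time: 27.13
ee_pos: [0.4258, -0.3226, 0.0858]
tool_rot: [0.707, 0.707, 0.0, 0.001]
contact_force: [-1.3, -0.5, 6.8]
grip_width: 0.0554
gripper_force: 24.9
```

Request:
{"method": "carry_out", "body": {
  "deltas": [
    {"x": 0,"y": 0,"z": 0.1,"rx": 0,"ry": 0,"rz": 0,"gripper": 0.5},
    {"x": 0,"y": 0,"z": 0.24,"rx": 0,"ry": 0,"rz": 0,"gripper": 0.5},
    {"x": 0,"y": 0,"z": 0.38,"rx": 0,"ry": 0,"rz": 0,"gripper": 0.5},
    {"x": 0,"y": 0,"z": 0.52,"rx": 0,"ry": 0,"rz": 0,"gripper": 0.5},
    {"x": 0.02,"y": 0.12,"z": 0.62,"rx": 0,"ry": 0,"rz": 0,"gripper": 0.5},
    {"x": 0.06,"y": 0.26,"z": 0.62,"rx": 0,"ry": 0,"rz": 0,"gripper": 0.5},
    {"x": 0.1,"y": 0.4,"z": 0.62,"rx": 0,"ry": 0,"rz": 0,"gripper": 0.5},
    {"x": 0.14,"y": 0.54,"z": 0.62,"rx": 0,"ry": 0,"rz": 0,"gripper": 0.5},
    {"x": 0.18,"y": 0.68,"z": 0.62,"rx": 0,"ry": 0,"rz": 0,"gripper": 0.5},
    {"x": 0.22,"y": 0.82,"z": 0.62,"rx": 0,"ry": 0,"rz": 0,"gripper": 0.5}
  ]
}}

```text
time: 27.97
ee_pos: [0.4799, -0.1152, 0.2396]
tool_rot: [0.707, 0.707, 0.0, 0.0]
contact_force: [1.2, 0.1, -3.4]
grip_width: 0.0555
gripper_force: 24.9
```

Request:
{"method": "carry_out", "body": {
  "deltas": [
    {"x": 0.04,"y": 0.14,"z": 0,"rx": 0,"ry": 0,"rz": 0,"gripper": 0.5},
    {"x": 0.08,"y": 0.28,"z": 0,"rx": 0,"ry": 0,"rz": 0,"gripper": 0.5},
    {"x": 0.12,"y": 0.42,"z": 0,"rx": 0,"ry": 0,"rz": 0,"gripper": 0.5},
    {"x": 0.16,"y": 0.56,"z": 0,"rx": 0,"ry": 0,"rz": 0,"gripper": 0.5},
    {"x": 0.174,"y": 0.7,"z": 0,"rx": 0,"ry": 0,"rz": 0,"gripper": 0.5},
    {"x": 0.174,"y": 0.79,"z": 0,"rx": 0,"ry": 0,"rz": 0,"gripper": 0.5},
    {"x": 0.174,"y": 0.81,"z": 0,"rx": 0,"ry": 0,"rz": 0,"gripper": 0.5},
    {"x": 0.174,"y": 0.81,"z": -0.14,"rx": 0,"ry": 0,"rz": 0,"gripper": 0.5},
    {"x": 0.174,"y": 0.81,"z": -0.28,"rx": 0,"ry": 0,"rz": 0,"gripper": 0.5},
    {"x": 0.174,"y": 0.81,"z": -0.36,"rx": 0,"ry": 0,"rz": 0,"gripper": 0.5}
  ]
}}

```text
time: 28.8
ee_pos: [0.5219, 0.0849, 0.1461]
tool_rot: [0.707, 0.707, -0.001, -0.001]
contact_force: [0.3, -0.6, -3.6]
grip_width: 0.0556
gripper_force: 24.9
```

Request:
{"method": "carry_out", "body": {
  "deltas": [
    {"x": 0,"y": 0,"z": -0.1,"rx": 0,"ry": 0,"rz": 0,"gripper": 0.5},
    {"x": 0,"y": 0,"z": -0.18,"rx": 0,"ry": 0,"rz": 0,"gripper": 0.5},
    {"x": 0,"y": 0,"z": -0.22,"rx": 0,"ry": 0,"rz": 0,"gripper": 0.5},
    {"x": 0,"y": 0,"z": -0.236,"rx": 0,"ry": 0,"rz": 0,"gripper": 0.5},
    {"x": 0,"y": 0,"z": -0.242,"rx": 0,"ry": 0,"rz": 0,"gripper": 0.5},
    {"x": 0,"y": 0,"z": -0.242,"rx": 0,"ry": 0,"rz": 0,"gripper": 0.5},
    {"x": 0,"y": 0,"z": -0.242,"rx": 0,"ry": 0,"rz": 0,"gripper": 0.5}
  ]
}}

```text
time: 29.38
ee_pos: [0.5243, 0.0856, 0.09]
tool_rot: [0.707, 0.707, 0.001, 0.001]
contact_force: [0.7, -0.1, -2.9]
grip_width: 0.0556
gripper_force: 24.9
```

Request:
{"method": "carry_out", "body": {
  "deltas": [
    {"x": 0,"y": 0,"z": -0.006,"rx": 0,"ry": 0,"rz": 0,"gripper": 0.5},
    {"x": 0,"y": 0,"z": -0.01,"rx": 0,"ry": 0,"rz": 0,"gripper": 0.5},
    {"x": 0,"y": 0,"z": -0.01,"rx": 0,"ry": 0,"rz": 0,"gripper": 0.5},
    {"x": 0,"y": 0,"z": -0.01,"rx": 0,"ry": 0,"rz": 0,"gripper": 0.9},
    {"x": 0,"y": 0,"z": -0.01,"rx": 0,"ry": 0,"rz": 0,"gripper": 0.9},
    {"x": 0,"y": 0,"z": -0.01,"rx": 0,"ry": 0,"rz": 0,"gripper": 0.9},
    {"x": 0,"y": 0,"z": -0.01,"rx": 0,"ry": 0,"rz": 0,"gripper": 0.9},
    {"x": 0,"y": 0,"z": 0.1,"rx": 0,"ry": 0,"rz": 0,"gripper": 0.9},
    {"x": 0,"y": 0,"z": 0.24,"rx": 0,"ry": 0,"rz": 0,"gripper": 0.9},
    {"x": 0,"y": 0,"z": 0.38,"rx": 0,"ry": 0,"rz": 0,"gripper": 0.9}
  ]
}}

```text
time: 30.22
ee_pos: [0.5229, 0.0853, 0.1844]
tool_rot: [0.707, 0.707, -0.001, -0.0]
contact_force: [1.9, 1.1, 1.0]
grip_width: 0.0781
gripper_force: 0.0
```

Request:
{"method": "carry_out", "body": {
  "deltas": [
    {"x": 0,"y": 0,"z": 0.14,"rx": 0,"ry": 0,"rz": 0,"gripper": 0.82},
    {"x": 0,"y": -0.1,"z": 0.222,"rx": 0,"ry": 0,"rz": 0,"gripper": 0.82},
    {"x": 0,"y": -0.24,"z": 0.222,"rx": 0,"ry": 0,"rz": 0,"gripper": 0.82},
    {"x": -0.02,"y": -0.38,"z": 0.222,"rx": 0,"ry": 0,"rz": 0,"gripper": 0.82},
    {"x": -0.03,"y": -0.52,"z": 0.222,"rx": 0,"ry": 0,"rz": 0,"gripper": 0.82},
    {"x": -0.054,"y": -0.66,"z": 0.222,"rx": 0,"ry": 0,"rz": 0,"gripper": 0.82},
    {"x": -0.054,"y": -0.8,"z": 0.222,"rx": 0,"ry": 0,"rz": 0,"gripper": 0.82},
    {"x": -0.054,"y": -0.94,"z": 0.222,"rx": 0,"ry": 0,"rz": 0,"gripper": 0.82}
  ]
}}

```text
time: 30.88
ee_pos: [0.5096, -0.1512, 0.2396]
tool_rot: [0.707, 0.707, 0.0, 0.0]
contact_force: [0.1, -0.6, 0.0]
grip_width: 0.0713
gripper_force: 0.0
```

```bash
python3 - <<'E'
from h import *
S=cap("scene","scene12");D=cap("side","side12");print(bot.read_state()['ee_pos'])
for n,c,r in(("S",S,(335,190,362,215)),("D",D,(285,218,325,248))):
    k=blob(c,(100,80,40),(128,255,255),r,0);print("spot",n,None if k is None else (cen(k),onz(c,cen(k),.108)))
E
```

```text
[ 0.50889524 -0.15600684  0.2394178 ]
spot S ((348.11959287531806, 202.47582697201017), array([0.52171649, 0.08890159, 0.108     ]))
spot D ((302.89351851851853, 234.358024691358), array([0.52330579, 0.08678353, 0.108     ]))
```

White is back within about 3 mm of its start. Next is green.

Request:
{"method": "carry_out", "body": {
  "deltas": [
    {"x": 0,"y": -0.14,"z": 0,"rx": 0,"ry": 0,"rz": 0,"gripper": 0.82},
    {"x": 0,"y": -0.28,"z": 0,"rx": 0,"ry": 0,"rz": 0,"gripper": 0.82},
    {"x": 0,"y": -0.42,"z": 0,"rx": 0,"ry": 0,"rz": 0,"gripper": 0.82},
    {"x": 0,"y": -0.56,"z": 0,"rx": 0,"ry": 0,"rz": 0,"gripper": 0.82},
    {"x": 0,"y": -0.67,"z": 0,"rx": 0,"ry": 0,"rz": 0,"gripper": 0.82},
    {"x": 0,"y": -0.702,"z": 0,"rx": 0,"ry": 0,"rz": 0,"gripper": 0.82},
    {"x": 0,"y": -0.702,"z": -0.14,"rx": 0,"ry": 0,"rz": 0,"gripper": 0.82},
    {"x": 0,"y": -0.702,"z": -0.26,"rx": 0,"ry": 0,"rz": 0,"gripper": 0.82},
    {"x": 0,"y": -0.702,"z": -0.26,"rx": 0,"ry": 0,"rz": 0,"gripper": 0.82},
    {"x": 0,"y": -0.702,"z": -0.26,"rx": 0,"ry": 0,"rz": 0,"gripper": 0.82}
  ]
}}

```text
time: 31.82
ee_pos: [0.5097, -0.3237, 0.1735]
tool_rot: [0.707, 0.707, -0.0, -0.001]
contact_force: [0.7, -0.2, 0.9]
grip_width: 0.0713
gripper_force: 0.0
```

Request:
{"method": "carry_out", "body": {
  "deltas": [
    {"x": 0,"y": 0,"z": -0.1,"rx": 0,"ry": 0,"rz": 0,"gripper": 0.82},
    {"x": 0,"y": 0,"z": -0.2,"rx": 0,"ry": 0,"rz": 0,"gripper": 0.82},
    {"x": 0,"y": 0,"z": -0.29,"rx": 0,"ry": 0,"rz": 0,"gripper": 0.82},
    {"x": 0,"y": 0,"z": -0.336,"rx": 0,"ry": 0,"rz": 0,"gripper": 0.82},
    {"x": 0,"y": 0,"z": -0.336,"rx": 0,"ry": 0,"rz": 0,"gripper": 0.82},
    {"x": 0,"y": 0,"z": -0.336,"rx": 0,"ry": 0,"rz": 0,"gripper": 0.5},
    {"x": 0,"y": 0,"z": -0.336,"rx": 0,"ry": 0,"rz": 0,"gripper": 0.5},
    {"x": 0,"y": 0,"z": -0.336,"rx": 0,"ry": 0,"rz": 0,"gripper": 0.5},
    {"x": 0,"y": 0,"z": -0.336,"rx": 0,"ry": 0,"rz": 0,"gripper": 0.5},
    {"x": 0,"y": 0,"z": -0.336,"rx": 0,"ry": 0,"rz": 0,"gripper": 0.5}
  ]
}}

```text
time: 32.65
ee_pos: [0.5108, -0.3255, 0.0919]
tool_rot: [0.707, 0.707, 0.0, 0.001]
contact_force: [-1.0, 0.1, 7.3]
grip_width: 0.0554
gripper_force: 24.9
```

Request:
{"method": "carry_out", "body": {
  "deltas": [
    {"x": 0,"y": 0,"z": 0.1,"rx": 0,"ry": 0,"rz": 0,"gripper": 0.5},
    {"x": 0,"y": 0,"z": 0.24,"rx": 0,"ry": 0,"rz": 0,"gripper": 0.5},
    {"x": 0,"y": 0,"z": 0.38,"rx": 0,"ry": 0,"rz": 0,"gripper": 0.5},
    {"x": 0,"y": 0,"z": 0.52,"rx": 0,"ry": 0,"rz": 0,"gripper": 0.5},
    {"x": 0,"y": 0.12,"z": 0.596,"rx": 0,"ry": 0,"rz": 0,"gripper": 0.5},
    {"x": 0,"y": 0.26,"z": 0.596,"rx": 0,"ry": 0,"rz": 0,"gripper": 0.5},
    {"x": 0.02,"y": 0.4,"z": 0.596,"rx": 0,"ry": 0,"rz": 0,"gripper": 0.5},
    {"x": 0.03,"y": 0.54,"z": 0.596,"rx": 0,"ry": 0,"rz": 0,"gripper": 0.5},
    {"x": 0.048,"y": 0.68,"z": 0.596,"rx": 0,"ry": 0,"rz": 0,"gripper": 0.5},
    {"x": 0.048,"y": 0.82,"z": 0.596,"rx": 0,"ry": 0,"rz": 0,"gripper": 0.5}
  ]
}}

```text
time: 33.48
ee_pos: [0.5221, -0.1182, 0.2396]
tool_rot: [0.707, 0.707, 0.0, 0.0]
contact_force: [0.4, -0.4, -2.3]
grip_width: 0.0553
gripper_force: 24.9
```

Request:
{"method": "carry_out", "body": {
  "deltas": [
    {"x": 0,"y": 0.14,"z": 0,"rx": 0,"ry": 0,"rz": 0,"gripper": 0.5},
    {"x": 0,"y": 0.28,"z": 0,"rx": 0,"ry": 0,"rz": 0,"gripper": 0.5},
    {"x": 0,"y": 0.42,"z": 0,"rx": 0,"ry": 0,"rz": 0,"gripper": 0.5},
    {"x": 0,"y": 0.51,"z": 0,"rx": 0,"ry": 0,"rz": 0,"gripper": 0.5},
    {"x": 0,"y": 0.532,"z": 0,"rx": 0,"ry": 0,"rz": 0,"gripper": 0.5},
    {"x": 0,"y": 0.532,"z": -0.14,"rx": 0,"ry": 0,"rz": 0,"gripper": 0.5},
    {"x": 0,"y": 0.532,"z": -0.28,"rx": 0,"ry": 0,"rz": 0,"gripper": 0.5},
    {"x": 0,"y": 0.532,"z": -0.4,"rx": 0,"ry": 0,"rz": 0,"gripper": 0.5},
    {"x": 0,"y": 0.532,"z": -0.5,"rx": 0,"ry": 0,"rz": 0,"gripper": 0.5},
    {"x": 0,"y": 0.532,"z": -0.54,"rx": 0,"ry": 0,"rz": 0,"gripper": 0.5}
  ]
}}

```text
time: 34.32
ee_pos: [0.5199, 0.0122, 0.1009]
tool_rot: [0.707, 0.707, -0.002, -0.001]
contact_force: [-1.2, 0.2, -2.7]
grip_width: 0.0554
gripper_force: 24.9
```

Request:
{"method": "carry_out", "body": {
  "deltas": [
    {"x": 0,"y": 0,"z": -0.02,"rx": 0,"ry": 0,"rz": 0,"gripper": 0.5},
    {"x": 0,"y": 0,"z": -0.036,"rx": 0,"ry": 0,"rz": 0,"gripper": 0.5},
    {"x": 0,"y": 0,"z": -0.036,"rx": 0,"ry": 0,"rz": 0,"gripper": 0.5},
    {"x": 0,"y": 0,"z": -0.036,"rx": 0,"ry": 0,"rz": 0,"gripper": 0.5}
  ]
}}

```text
time: 34.65
ee_pos: [0.5229, 0.013, 0.0966]
tool_rot: [0.707, 0.707, 0.001, 0.001]
contact_force: [-0.3, 0.1, -2.7]
grip_width: 0.0559
gripper_force: 24.9
```

Request:
{"method": "carry_out", "body": {
  "deltas": [
    {"x": 0,"y": 0,"z": -0.006,"rx": 0,"ry": 0,"rz": 0,"gripper": 0.5},
    {"x": 0,"y": 0,"z": -0.012,"rx": 0,"ry": 0,"rz": 0,"gripper": 0.5},
    {"x": 0,"y": 0,"z": -0.012,"rx": 0,"ry": 0,"rz": 0,"gripper": 0.5},
    {"x": 0,"y": 0,"z": -0.012,"rx": 0,"ry": 0,"rz": 0,"gripper": 0.9},
    {"x": 0,"y": 0,"z": -0.012,"rx": 0,"ry": 0,"rz": 0,"gripper": 0.9},
    {"x": 0,"y": 0,"z": -0.012,"rx": 0,"ry": 0,"rz": 0,"gripper": 0.9},
    {"x": 0,"y": 0,"z": -0.012,"rx": 0,"ry": 0,"rz": 0,"gripper": 0.9},
    {"x": 0,"y": 0,"z": 0.1,"rx": 0,"ry": 0,"rz": 0,"gripper": 0.9},
    {"x": 0,"y": 0,"z": 0.24,"rx": 0,"ry": 0,"rz": 0,"gripper": 0.9},
    {"x": 0,"y": 0,"z": 0.38,"rx": 0,"ry": 0,"rz": 0,"gripper": 0.9}
  ]
}}

```text
time: 35.48
ee_pos: [0.5213, 0.0129, 0.191]
tool_rot: [0.707, 0.707, -0.001, -0.001]
contact_force: [1.2, -0.2, -0.4]
grip_width: 0.0775
gripper_force: 0.0
```

Request:
{"method": "carry_out", "body": {
  "deltas": [
    {"x": 0,"y": 0,"z": 0.14,"rx": 0,"ry": 0,"rz": 0,"gripper": 0.82},
    {"x": 0,"y": -0.1,"z": 0.196,"rx": 0,"ry": 0,"rz": 0,"gripper": 0.82},
    {"x": 0.04,"y": -0.24,"z": 0.196,"rx": 0,"ry": 0,"rz": 0,"gripper": 0.82},
    {"x": 0.09,"y": -0.38,"z": 0.196,"rx": 0,"ry": 0,"rz": 0,"gripper": 0.82},
    {"x": 0.14,"y": -0.52,"z": 0.196,"rx": 0,"ry": 0,"rz": 0,"gripper": 0.82},
    {"x": 0.19,"y": -0.66,"z": 0.196,"rx": 0,"ry": 0,"rz": 0,"gripper": 0.82},
    {"x": 0.24,"y": -0.8,"z": 0.196,"rx": 0,"ry": 0,"rz": 0,"gripper": 0.82},
    {"x": 0.292,"y": -0.94,"z": 0.196,"rx": 0,"ry": 0,"rz": 0,"gripper": 0.82}
  ]
}}

```text
time: 36.15
ee_pos: [0.5954, -0.2237, 0.2393]
tool_rot: [0.707, 0.707, 0.0, 0.0]
contact_force: [0.1, 0.8, 0.6]
grip_width: 0.0713
gripper_force: 0.0
```

Request:
{"method": "carry_out", "body": {
  "deltas": [
    {"x": 0,"y": -0.14,"z": 0,"rx": 0,"ry": 0,"rz": 0,"gripper": 0.82},
    {"x": 0,"y": -0.28,"z": 0,"rx": 0,"ry": 0,"rz": 0,"gripper": 0.82},
    {"x": 0,"y": -0.38,"z": 0,"rx": 0,"ry": 0,"rz": 0,"gripper": 0.82},
    {"x": 0,"y": -0.424,"z": 0,"rx": 0,"ry": 0,"rz": 0,"gripper": 0.82},
    {"x": 0,"y": -0.424,"z": -0.12,"rx": 0,"ry": 0,"rz": 0,"gripper": 0.82},
    {"x": 0,"y": -0.424,"z": -0.24,"rx": 0,"ry": 0,"rz": 0,"gripper": 0.82},
    {"x": 0,"y": -0.424,"z": -0.24,"rx": 0,"ry": 0,"rz": 0,"gripper": 0.82},
    {"x": 0,"y": -0.424,"z": -0.24,"rx": 0,"ry": 0,"rz": 0,"gripper": 0.82}
  ]
}}

```text
time: 36.82
ee_pos: [0.5946, -0.3266, 0.1782]
tool_rot: [0.707, 0.707, -0.0, -0.002]
contact_force: [0.1, -0.5, -0.2]
grip_width: 0.0711
gripper_force: 0.0
```

Request:
{"method": "carry_out", "body": {
  "deltas": [
    {"x": 0,"y": 0,"z": -0.1,"rx": 0,"ry": 0,"rz": 0,"gripper": 0.82},
    {"x": 0,"y": 0,"z": -0.2,"rx": 0,"ry": 0,"rz": 0,"gripper": 0.82},
    {"x": 0,"y": 0,"z": -0.29,"rx": 0,"ry": 0,"rz": 0,"gripper": 0.82},
    {"x": 0,"y": 0,"z": -0.328,"rx": 0,"ry": 0,"rz": 0,"gripper": 0.82},
    {"x": 0,"y": 0,"z": -0.328,"rx": 0,"ry": 0,"rz": 0,"gripper": 0.82},
    {"x": 0,"y": 0,"z": -0.328,"rx": 0,"ry": 0,"rz": 0,"gripper": 0.5},
    {"x": 0,"y": 0,"z": -0.328,"rx": 0,"ry": 0,"rz": 0,"gripper": 0.5},
    {"x": 0,"y": 0,"z": -0.328,"rx": 0,"ry": 0,"rz": 0,"gripper": 0.5},
    {"x": 0,"y": 0,"z": -0.328,"rx": 0,"ry": 0,"rz": 0,"gripper": 0.5},
    {"x": 0,"y": 0,"z": -0.328,"rx": 0,"ry": 0,"rz": 0,"gripper": 0.5}
  ]
}}

```text
time: 37.65
ee_pos: [0.5957, -0.3285, 0.0991]
tool_rot: [0.707, 0.707, 0.0, 0.001]
contact_force: [-1.8, 1.0, 6.5]
grip_width: 0.0557
gripper_force: 25.4
```

Request:
{"method": "carry_out", "body": {
  "deltas": [
    {"x": 0,"y": 0,"z": 0.1,"rx": 0,"ry": 0,"rz": 0,"gripper": 0.5},
    {"x": 0,"y": 0,"z": 0.24,"rx": 0,"ry": 0,"rz": 0,"gripper": 0.5},
    {"x": 0,"y": 0,"z": 0.38,"rx": 0,"ry": 0,"rz": 0,"gripper": 0.5},
    {"x": 0,"y": 0,"z": 0.5,"rx": 0,"ry": 0,"rz": 0,"gripper": 0.5},
    {"x": -0.04,"y": 0.12,"z": 0.568,"rx": 0,"ry": 0,"rz": 0,"gripper": 0.5},
    {"x": -0.09,"y": 0.25,"z": 0.568,"rx": 0,"ry": 0,"rz": 0,"gripper": 0.5},
    {"x": -0.14,"y": 0.38,"z": 0.568,"rx": 0,"ry": 0,"rz": 0,"gripper": 0.5},
    {"x": -0.19,"y": 0.51,"z": 0.568,"rx": 0,"ry": 0,"rz": 0,"gripper": 0.5},
    {"x": -0.24,"y": 0.64,"z": 0.568,"rx": 0,"ry": 0,"rz": 0,"gripper": 0.5},
    {"x": -0.29,"y": 0.77,"z": 0.568,"rx": 0,"ry": 0,"rz": 0,"gripper": 0.5}
  ]
}}

```text
time: 38.48
ee_pos: [0.5215, -0.134, 0.2394]
tool_rot: [0.707, 0.707, 0.0, 0.0]
contact_force: [1.1, 0.6, -3.1]
grip_width: 0.0555
gripper_force: 25.4
```

Request:
{"method": "carry_out", "body": {
  "deltas": [
    {"x": -0.02,"y": 0.12,"z": 0,"rx": 0,"ry": 0,"rz": 0,"gripper": 0.5},
    {"x": -0.026,"y": 0.22,"z": 0,"rx": 0,"ry": 0,"rz": 0,"gripper": 0.5},
    {"x": -0.026,"y": 0.29,"z": 0,"rx": 0,"ry": 0,"rz": 0,"gripper": 0.5},
    {"x": -0.026,"y": 0.306,"z": 0,"rx": 0,"ry": 0,"rz": 0,"gripper": 0.5},
    {"x": -0.026,"y": 0.306,"z": -0.12,"rx": 0,"ry": 0,"rz": 0,"gripper": 0.5},
    {"x": -0.026,"y": 0.306,"z": -0.26,"rx": 0,"ry": 0,"rz": 0,"gripper": 0.5},
    {"x": -0.026,"y": 0.306,"z": -0.38,"rx": 0,"ry": 0,"rz": 0,"gripper": 0.5},
    {"x": -0.026,"y": 0.306,"z": -0.48,"rx": 0,"ry": 0,"rz": 0,"gripper": 0.5},
    {"x": -0.026,"y": 0.306,"z": -0.53,"rx": 0,"ry": 0,"rz": 0,"gripper": 0.5},
    {"x": -0.026,"y": 0.306,"z": -0.544,"rx": 0,"ry": 0,"rz": 0,"gripper": 0.5}
  ]
}}

```text
time: 39.32
ee_pos: [0.5143, -0.0598, 0.1012]
tool_rot: [0.707, 0.707, -0.002, -0.001]
contact_force: [-3.4, -0.3, 4.6]
grip_width: 0.0557
gripper_force: 25.5
```

Request:
{"method": "carry_out", "body": {
  "deltas": [
    {"x": 0,"y": 0,"z": 0,"rx": 0,"ry": 0,"rz": 0,"gripper": 0.5},
    {"x": 0,"y": 0,"z": -0.008,"rx": 0,"ry": 0,"rz": 0,"gripper": 0.5},
    {"x": 0,"y": 0,"z": -0.008,"rx": 0,"ry": 0,"rz": 0,"gripper": 0.5}
  ]
}}

```text
time: 39.57
ee_pos: [0.5167, -0.0592, 0.102]
tool_rot: [0.707, 0.707, 0.001, 0.001]
contact_force: [0.3, -0.6, -2.8]
grip_width: 0.0553
gripper_force: 25.4
```

Request:
{"method": "carry_out", "body": {
  "deltas": [
    {"x": 0,"y": 0,"z": -0.006,"rx": 0,"ry": 0,"rz": 0,"gripper": 0.5},
    {"x": 0,"y": 0,"z": -0.01,"rx": 0,"ry": 0,"rz": 0,"gripper": 0.5},
    {"x": 0,"y": 0,"z": -0.01,"rx": 0,"ry": 0,"rz": 0,"gripper": 0.5},
    {"x": 0,"y": 0,"z": -0.01,"rx": 0,"ry": 0,"rz": 0,"gripper": 0.9},
    {"x": 0,"y": 0,"z": -0.01,"rx": 0,"ry": 0,"rz": 0,"gripper": 0.9},
    {"x": 0,"y": 0,"z": -0.01,"rx": 0,"ry": 0,"rz": 0,"gripper": 0.9},
    {"x": 0,"y": 0,"z": -0.01,"rx": 0,"ry": 0,"rz": 0,"gripper": 0.9},
    {"x": 0,"y": 0,"z": 0.1,"rx": 0,"ry": 0,"rz": 0,"gripper": 0.9},
    {"x": 0,"y": 0,"z": 0.24,"rx": 0,"ry": 0,"rz": 0,"gripper": 0.9},
    {"x": 0,"y": 0,"z": 0.38,"rx": 0,"ry": 0,"rz": 0,"gripper": 0.9}
  ]
}}

```text
time: 40.4
ee_pos: [0.5154, -0.059, 0.1969]
tool_rot: [0.707, 0.707, -0.001, -0.001]
contact_force: [1.0, -0.3, 0.6]
grip_width: 0.0783
gripper_force: 0.0
```

Request:
{"method": "carry_out", "body": {
  "deltas": [
    {"x": 0,"y": 0,"z": 0.14,"rx": 0,"ry": 0,"rz": 0,"gripper": 1},
    {"x": 0,"y": -0.06,"z": 0.28,"rx": 0,"ry": 0,"rz": 0,"gripper": 1},
    {"x": 0.05,"y": -0.12,"z": 0.4,"rx": 0,"ry": 0,"rz": 0,"gripper": 1},
    {"x": 0.1,"y": -0.2,"z": 0.42,"rx": 0,"ry": 0,"rz": 0,"gripper": 1},
    {"x": 0.14,"y": -0.2,"z": 0.42,"rx": 0,"ry": 0,"rz": 0,"gripper": 1},
    {"x": 0.14,"y": -0.2,"z": 0.42,"rx": 0,"ry": 0,"rz": 0,"gripper": 1},
    {"x": 0.14,"y": -0.2,"z": 0.42,"rx": 0,"ry": 0,"rz": 0,"gripper": 1}
  ]
}}

```text
time: 40.98
ee_pos: [0.5508, -0.1083, 0.3001]
tool_rot: [0.707, 0.707, -0.0, -0.001]
contact_force: [-0.9, 0.6, -0.4]
grip_width: 0.0867
gripper_force: 0.0
```

```bash
python3 - <<'E'
from h import *
W=cap("wrist","wrist13");S=cap("scene","scene13");D=cap("side","side13");s=bot.read_state();print(s['ee_pos'],s['time'])
for n,lo,hi,r,z in(("blk",(0,0,0),(179,110,75),(190,100,330,282),.12),("grn",(55,80,110),(90,255,255),(190,40,330,200),.114),("spot",(105,120,100),(118,255,255),(240,0,330,80),.108)):
    b=blob(W,lo,hi,r,3)
    if b is not None: e=cv2.fitEllipse(cv2.convexHull(b));print(n,np.round(e[0],1),np.round(e[1],1),onz(W,e[0],z).round(4))
d=cv2.absdiff(S["pixels"],cv2.imread("pics/scene0.png")).max(2)
cv2.imwrite("pics/p13.png",np.hstack([cv2.resize(W["pixels"],(400,300)),cv2.resize(S["pixels"],(400,300))]))
E
```

```text
[ 0.55042214 -0.10815013  0.30056577] 41.1333
blk [277.3 160.8] [70.1 71.4] [ 0.5185 -0.0589  0.12  ]
grn [282.3  64.3] [70.8 76.4] [0.5237 0.0127 0.114 ]
```

View pics/p13.png

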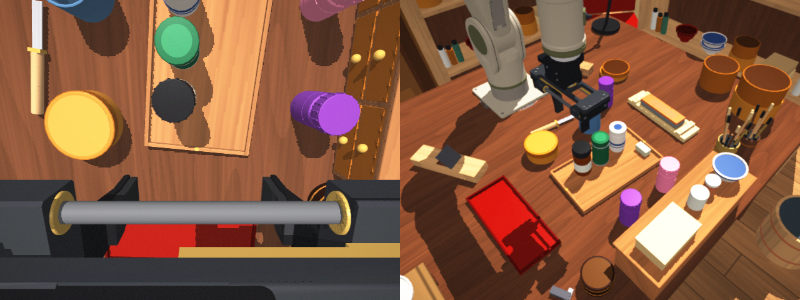

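All three containers are upright at their original spots, within about 3 mm of the first measurements. The red tray is empty, the stone is on the board, and the bystanders are untouched. Handing in.

```bash
python3 -c "
from bench import hand_in
print(hand_in())"
```

```text
the job is handed in; nothing more can be done
None
```

I handed the job in at about 41 s: the whetstone lies orange side up on the board, within about 4 mm of centre, and all three containers stand upright within about 3 mm of where they started; the hand-in returned no verdict.

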